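Clear the gem turntable and tip the batch into the hopper

ROBOT

A 6-joint arm with a two-finger parallel gripper is mounted at the origin on the work surface. World frame = base frame: x ahead of the robot, y to its left, z up, the work surface at z = 0. Lengths are in m, angles in rad, forces in N, time in s.
With the tool pointing down it reaches from about 0.35 to 0.975 m from the base axis. Payload 4.9 kg.
Tool frame: the origin (TCP) lies midway between the tips of the shut fingers; the grasp point (between the pads) lies 19 mm behind it; z points along the fingers, y is the direction in which the jaws open and shut (so a half turn about z gives the same grasp; the last joint's range is limited). The gripper opens to 85 mm and grips with 20 to 120 N. Pads are 22 mm wide; open, the fingers measure 114 mm over their backs; the gripper's body (76 mm by 85 mm) begins 54 mm behind the grasp point. The pads swing forward as they close: fully open they stand 13 mm farther back than shut.
Start: joints at [1.009, 0.053, 1.613, -0, 1.476, -0.119], TCP at [0.268, 0.565, 0.231] pointing down, gripper open.
Joint ranges: [-3.01, 3.01], [-1.01, 2.22], [0.06, 2.58], [-1.02, 4.17], [0.09, 2.62], [-3.14, 3.14]. Speed limits (rad/s): [2.57, 2.57, 3.14, 3.14, 3.14, 3.14].

INTERFACE

Orientations are given as a unit quaternion [w, x, y, z].
In Python, from station import manip gives the robot as it stands. The module is installed in compiled form; this text tells all that it offers.
- The arm moves only by the tool jog_arm, never from a script. Its argument "targets" is a list of rows, each a list of 2 entries, a list of its own where there are three numbers: the shift along the tool's x, y, z in units of 25 mm (1.0 is 25 mm), then the turn about the tool's z in degrees. In form: [[[dx, dy, dz], spin], ...]. A call has 1 to 12 rows; each row is the pose to reach, as a shift and turn from the pose commanded when the call began, along the tool's axes at that moment; what a row does not reach only later rows make up. A row lasts 1/8 s, in which the tool goes at most 62.5 mm and 10.7 degrees, less where a joint would pass 70% of its speed; a pose out of reach is approached as far as the arm can. A call with a gripper value outside its range is refused whole. "grip" is the finger opening in mm, from 0 to 85.4, set as the call begins (left out, the last holds). The fingers move at their own pace and stop on an object; the grip force is fixed at half the most. Time passes only in rows, so rows that repeat a pose let the fingers close. It gives the time, the measured TCP pose, the force and the opening at its end, in the units of the state.
- manip.observe(): the state, without advancing time (a new reading comes with each control period).
- manip.get_image(name): name is "scene" or "top"; returns (picture, depth): 400x640x3 uint8, red, green, blue; 400x640 float32, m along the optical axis (not along the pixel's ray), 0 where there is no reading.
- manip.camera_params(name): a dict with "fx", "fy", "cx", "cy" (pixels), "D" ([k1, k2, p1, p2, k3] as OpenCV has them; the pictures are not rectified), "R" (3x3) and "t" (3): a world point X has camera coordinates R X + t. Camera axes: x right, y down, z forward; pixel columns grow to the right and rows downward; lengths in m; the calibration is good to about 2 mm. A picture is of the moment at which its call begins. camera_params takes no time and is no camera call.
- manip.hand_in(): hands the job in, once; it reports no verdict.
Trained networks look in the newest picture that a camera, given by its name, has taken for a name from the list of things; names that differ only in an ending like _2 or _b are one class to them, and where a whole thing is asked for, a point or a joint stands for the part that bears it (a point fixed in the world has none). Each returns a list of dicts, best first, with "p" (0 to 1); they miss things now and then, are a little off and sometimes report something else, mostly with a low value. They report only what shows in the picture. A call takes as long as a camera call.
- manip.recognise(camera, query): "bbox" ([centre column, centre row, width, height] in pixels, round what is visible of it).
- manip.regions_of(camera, query): "region" (400x640 bool, what is visible of it) and "bbox" ([centre column, centre row, width, height] in pixels, round what is visible of it).
The state is a dict: "time": time; "joints": joint angles; "qvel": joint speeds; "tau": joint torques, N m; "position": TCP position; "tool_rot": TCP orientation; "force": force on the tool from outside, world axes, zero at the start; "wrist_torque": the same for the moment, N m; "grip_width": finger opening in m.
Only numpy, scipy, OpenCV 4.12 (cv2) and the standard library are available. Lean on these libraries where they do the work, as an engineer would, in place of code of your own. Each camera call takes 0.05 s, during which the arm holds its last target.

TASK

The crystals on the inspection turntable have been examined: lift every crystal off the freely spinning turntable and gather them all in the aluminium pan while it is down, then take the pan by its black handle and tip it right up and over so that the whole batch slides into the blue hopper together. Put back and tip again any crystal that misses, finish with all crystals lying in the hopper and the empty pan fully down and let go; leave the clear cell standing on the turntable and do not disturb the bottle, the blue box or the lamp.

Things in the scene. Friction and masses are not known exactly. Their poses are not given: they have to be found in the camera images.
- stone1: violet rough crystal, a six-sided prism with bevelled rims: 34 mm across flats, 39 across corners, 30 tall, about 60 g. Origin at its centre (15 mm up); z along the prism; x points at a corner, so face normals lie at 30, 90, 150.. degrees from x. It starts standing on the turntable about 88 mm from its centre. Absent in some runs (no pose).
- stone2: green rough crystal, a six-sided prism with bevelled rims: 34 mm across flats, 39 across corners, 30 tall, about 60 g. Origin at its centre (15 mm up); z along the prism; x points at a corner, so face normals lie at 30, 90, 150.. degrees from x. It starts standing on the turntable about 88 mm from its centre. Absent in some runs (no pose).
- stone3: dark red rough crystal, a six-sided prism with bevelled rims: 34 mm across flats, 39 across corners, 30 tall, about 60 g. Origin at its centre (15 mm up); z along the prism; x points at a corner, so face normals lie at 30, 90, 150.. degrees from x. It starts standing on the turntable about 88 mm from its centre. Absent in some runs (no pose).
- stone4: amber-orange rough crystal, a six-sided prism with bevelled rims: 34 mm across flats, 39 across corners, 30 tall, about 60 g. Origin at its centre (15 mm up); z along the prism; x points at a corner, so face normals lie at 30, 90, 150.. degrees from x. It starts standing on the turntable about 88 mm from its centre. Absent in some runs (no pose).
- stone5: pink rough crystal, a six-sided prism with bevelled rims: 34 mm across flats, 39 across corners, 30 tall, about 60 g. Origin at its centre (15 mm up); z along the prism; x points at a corner, so face normals lie at 30, 90, 150.. degrees from x. It starts standing on the turntable about 88 mm from its centre. Absent in some runs (no pose).
- stone6: blue rough crystal, a six-sided prism with bevelled rims: 34 mm across flats, 39 across corners, 30 tall, about 60 g. Origin at its centre (15 mm up); z along the prism; x points at a corner, so face normals lie at 30, 90, 150.. degrees from x. It starts standing on the turntable about 88 mm from its centre. Absent in some runs (no pose).
- cell: small open clear plastic cube with a brass base plate, 44 mm a side, 250 g, standing loose near the middle of the turntable; origin: centre of its underside, z up. It is to stay there.
- platter_center (a point): centre of the top face of the turntable's round black platter (radius 130 mm, top 50 mm above the bench); it stands on a fixed white drum of radius 115 mm. z up. The platter has no lock and turns freely at a light touch.
- platter (a joint): turning angle of the platter (rad, counter-clockwise from above), no limits
- pan_floor (a point): point on the flat floor of the aluminium tip pan, moving with it; floor 79 mm above the bench when down. x towards hinge and hopper, y along the hinge, z out of the floor. Flat floor: 62 mm to -x, 64 to +x, 108 either way in y. Walls 30 mm high on both sides and at the -x end; at +x a ramp 32 mm long rises 14 mm to the open pouring edge above the hinge.
- pan_handle (a point): middle of the pan's black round handle bar: 12 mm thick, 116 mm long along y, 47 mm outside the pan's -x wall on two thin stays at y = +-50 mm; 207 mm from the hinge, 13 mm above the level of the pan floor, 92 mm above the bench when the pan is down. Moves with the pan; axes as pan_floor.
- pan_hinge (a point): middle of the pan's hinge axis (fixed), 75 mm above the bench; the axis runs along this point's y, x points from the pan to the hopper, z up
- pan (a joint): tip angle of the pan (rad): 0 = down and level, grows as the handle is lifted up and over towards the hopper, stop at 1.45. Light (350 g), damped; it falls back to 0 by itself when let go. The bar can turn between the fingers.
- hopper_floor (a point): centre of the floor of the blue hopper beyond the hinge; axes as pan_hinge. Inside 162 mm in x by 250 mm in y; floor 8 mm above the bench, side walls 52 mm above it, back wall (+x) 130 mm. Fixed to the same white base as the pan.
- bottle: bystander: closed amber bottle with a black cap, 44 mm diameter, 90 mm tall; origin: centre of its underside
- casebox: bystander: low open blue box, 70 x 60 x 24 mm; origin: centre of its underside
- lamp: bystander: bench lamp with a black ribbed head on a post, base 120 x 90 mm, 186 mm tall; origin: centre of its underside

How it is judged:
On the way, in this order (a step that is already met when the one before it is completed fails the run):
1. all crystals present lie together in the pan, the pan down (x of stone1 in the frame of pan_floor between -0.092 and 0.092 m and y of stone1 in the frame of pan_floor between -0.11 and 0.11 m and z of stone1 in the frame of pan_floor between 0 and 0.065 m and x of stone2 in the frame of pan_floor between -0.092 and 0.092 m and y of stone2 in the frame of pan_floor between -0.11 and 0.11 m and z of stone2 in the frame of pan_floor between 0 and 0.065 m and x of stone3 in the frame of pan_floor between -0.092 and 0.092 m and y of stone3 in the frame of pan_floor between -0.11 and 0.11 m and z of stone3 in the frame of pan_floor between 0 and 0.065 m and x of stone4 in the frame of pan_floor between -0.092 and 0.092 m and y of stone4 in the frame of pan_floor between -0.11 and 0.11 m and z of stone4 in the frame of pan_floor between 0 and 0.065 m and x of stone5 in the frame of pan_floor between -0.092 and 0.092 m and y of stone5 in the frame of pan_floor between -0.11 and 0.11 m and z of stone5 in the frame of pan_floor between 0 and 0.065 m and x of stone6 in the frame of pan_floor between -0.092 and 0.092 m and y of stone6 in the frame of pan_floor between -0.11 and 0.11 m and z of stone6 in the frame of pan_floor between 0 and 0.065 m and linear speed of each of stone1, stone2, stone3, stone4, stone5, stone6 below 0.03 m/s and value of joint pan below 0.1 rad), for 0.2 s.
2. the pan is tipped up past about 60 degrees (value of joint pan above 1.05 rad), for 0.1 s.
At the end, for the whole second after the job is handed in: every crystal present lies at rest inside the hopper's walls (centre less than 85 mm above the hopper floor), the pan is down (within 0.08 rad), and the clear cell stands upright on the platter within 90 mm of its centre (x of stone1 in the frame of hopper_floor between -0.083 and 0.083 m and y of stone1 in the frame of hopper_floor between -0.127 and 0.127 m and z of stone1 in the frame of hopper_floor between 0 and 0.085 m and x of stone2 in the frame of hopper_floor between -0.083 and 0.083 m and y of stone2 in the frame of hopper_floor between -0.127 and 0.127 m and z of stone2 in the frame of hopper_floor between 0 and 0.085 m and x of stone3 in the frame of hopper_floor between -0.083 and 0.083 m and y of stone3 in the frame of hopper_floor between -0.127 and 0.127 m and z of stone3 in the frame of hopper_floor between 0 and 0.085 m and x of stone4 in the frame of hopper_floor between -0.083 and 0.083 m and y of stone4 in the frame of hopper_floor between -0.127 and 0.127 m and z of stone4 in the frame of hopper_floor between 0 and 0.085 m and x of stone5 in the frame of hopper_floor between -0.083 and 0.083 m and y of stone5 in the frame of hopper_floor between -0.127 and 0.127 m and z of stone5 in the frame of hopper_floor between 0 and 0.085 m and x of stone6 in the frame of hopper_floor between -0.083 and 0.083 m and y of stone6 in the frame of hopper_floor between -0.127 and 0.127 m and z of stone6 in the frame of hopper_floor between 0 and 0.085 m and linear speed of each of stone1, stone2, stone3, stone4, stone5, stone6 below 0.03 m/s and value of joint pan below 0.08 rad and horizontal distance between cell and platter_center below 0.09 m and angle between cell's own z axis and vertical below 0.2 rad and height (world z) of cell above 0.045 m); the robot touches nothing.
It fails at once if the clear cell is tipped over or pushed off the turntable (angle between cell's own z axis and vertical above 0.6 rad or horizontal distance between cell and platter_center above 0.115 m).
It fails at once if the bottle, the blue box or the lamp is moved more than 40 mm or tipped over (distance of any of bottle, casebox, lamp from where it was at the start of the episode above 0.04 m or angle between any of bottle, casebox, lamp's own z axis and vertical above 0.5 rad).
Of stone1, stone2, stone3, stone4, stone5, stone6 only 4 to 6 are there at a start; the rules pass over those that are not, and their reading is None.
At some moment in a run one of stone1, stone2, stone3, stone4, stone5, stone6 may be knocked a few centimetres aside while the robot is not near it.
Once in a run the grip may slacken for a moment while it holds something.
It also fails if it takes over 210 s, if anything falls off the work surface, if the arm or the gripper's body presses on something with over 40 N, if the wrist force passes 120 N, or if a joint passes its speed limit or range.

## Working session

There is one attempt and no reset: what is moved stays moved. The work goes in short steps, Python scripts to look and compute and a tool call to move; the robot and the scene stay as the last step left them, time stands still between calls to the robot, and variables do not carry over. Pictures are saved under pics/ and viewed, and the job is handed in when it is done.

Besides the shell and the picture viewer there is one more tool, called after "Emit:" as name([rows], argument=value, ...), one row to a line, values as JSON. jog_arm: Moves the arm, as the interface text tells. Its arguments: {"type":"object","properties":{"targets":{"type":"array"},"grip":{"type":"number"}},"required":["targets"]}

```bash
mkdir -p pics
cat > h.py <<'E'
import numpy as np, cv2
from station import manip
def snap(cam,fn=None):
    im,d=manip.get_image(cam)
    if fn: cv2.imwrite('pics/'+fn,im[:,:,::-1])
    return im,d
def world(cam,d,us,vs,z=None):
    p=manip.camera_params(cam);K=np.array([[p['fx'],0,p['cx']],[0,p['fy'],p['cy']],[0,0,1.]])
    R=np.array(p['R']);t=np.array(p['t'])
    pts=np.stack([us,vs],1).astype(np.float64).reshape(-1,1,2)
    n=cv2.undistortPoints(pts,K,np.array(p['D'],float)).reshape(-1,2)
    ray=np.c_[n,np.ones(len(n))]
    if z is None:
        zz=d[np.array(vs).astype(int),np.array(us).astype(int)]
        return ((ray*zz[:,None])-t)@R, zz
    C=-R.T@t; r=ray@R
    return C+r*((z-C[2])/r[:,2])[:,None], None
def proj(cam,X):
    p=manip.camera_params(cam);K=np.array([[p['fx'],0,p['cx']],[0,p['fy'],p['cy']],[0,0,1.]])
    return cv2.projectPoints(np.array(X,float).reshape(-1,3),cv2.Rodrigues(np.array(p['R']))[0],np.array(p['t'],float),K,np.array(p['D'],float))[0].reshape(-1,2)
E
python3 - <<'E'
from h import *
print(manip.observe())
for c in ['scene','top']:
    snap(c,c+'0.png'); p=manip.camera_params(c); print(c,p, -np.array(p['R']).T@np.array(p['t']))
E
```

```text
{'time': 0.0, 'joints': array([ 1.00898908e+00,  5.33287891e-02,  1.61429919e+00,  9.12716780e-06,
        1.47599023e+00, -1.19023030e-01]), 'qvel': array([ 0.00131024,  0.0016399 ,  0.00046351, -0.000712  ,  0.00137755,
        0.00124231]), 'tau': array([-1.34609845e-04, -3.93706441e+01, -3.70163512e+01, -1.95957437e-04,
        7.59706367e-03,  5.73591990e-06]), 'position': array([0.2674621 , 0.56419132, 0.23007732]), 'tool_rot': array([-3.42427136e-04,  2.19588279e-01,  9.75592108e-01, -9.53145399e-04]), 'force': array([-0.39318873,  0.01094458,  0.37473017]), 'wrist_torque': array([-0.0241005 ,  0.00156131,  0.03674957]), 'grip_width': 0.08543458591604124}
scene {'fx': 474.56758427377656, 'fy': 474.56758427377656, 'cx': 316.9179785940598, 'cy': 196.82076941327867, 'D': array([-0.02697432,  0.        ,  0.        ,  0.        ,  0.        ]), 'R': array([[ 0.71330954,  0.70068821,  0.01501813],
       [ 0.4664015 , -0.45859013, -0.75641571],
       [-0.5231244 ,  0.54656302, -0.65391874]]), 't': array([-0.31559422, -0.25299249,  1.61504511])} [ 1.18798196 -0.77761064  0.86948041]
top {'fx': 378.00308577185723, 'fy': 378.00308577185723, 'cx': 320.41460362527226, 'cy': 196.44113890578072, 'D': array([0.00544181, 0.        , 0.        , 0.        , 0.        ]), 'R': array([[-0.0145585 , -0.99985784,  0.00850589],
       [-0.99843303,  0.014077  , -0.05416014],
       [ 0.0540327 , -0.00928105, -0.99849603]]), 't': array([-0.11060567,  0.55717167,  1.11761752])} [ 0.49430045 -0.10806059  1.14705396]
```

View pics/scene0.png

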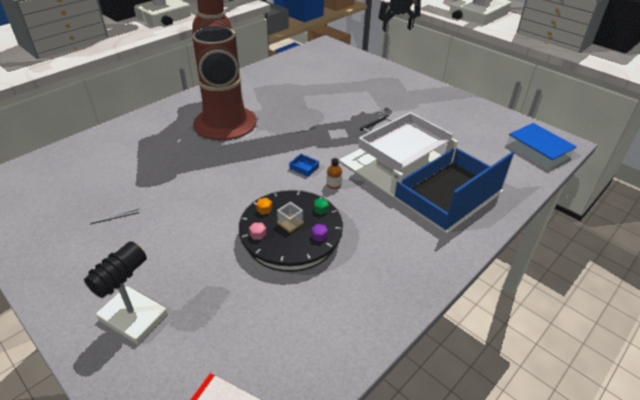

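View pics/top0.png

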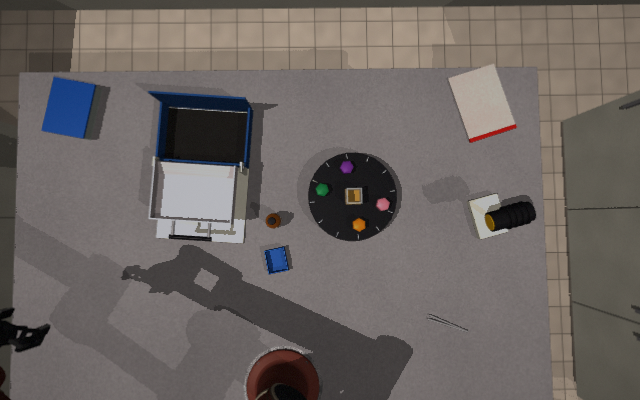

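The scene view shows four crystals on the platter: orange (264,206), green (321,206), violet (320,232) and pink (258,230). The clear cell is at the middle (290,216). The pan and hopper are on the right, with the bottle and blue box in between. Next I'll measure positions.

Run:
```python
from h import *
ims={c:snap(c) for c in ['top','scene']}
for q in ['stone1','stone2','stone3','stone4','stone5','stone6','cell','platter','pan','pan_handle','bottle','casebox','lamp','hopper_floor']:
  for c in ['top','scene']:
    try: r=manip.regions_of(c,q)
    except Exception as e: print(q,e); continue
    for o in r[:1]:
        if o['p']<0.3: print(q,c,'low',o['p']);continue
        m=cv2.erode(o['region'].astype(np.uint8),np.ones((1,1)))
        v,u=np.nonzero(m)
        P,z=world(c,ims[c][1],u,v); P=P[z>0]
        zt=np.percentile(P[:,2],90)
        T=P[P[:,2]>zt-0.006]
        print(q,c,round(o['p'],2),np.round(o['bbox']),len(u),'med',np.round(np.median(P,0),3),'topmid',np.round((T.max(0)+T.min(0))/2,3),np.round(T.mean(0),3),'ext',np.round(np.percentile(P,2,axis=0),3),np.round(np.percentile(P,98,axis=0),3))
im=ims['top'][0]
cv2.imwrite('pics/pan0.png',cv2.resize(im[85:250,140:260,::-1],None,fx=4.5,fy=3.6*1))
cv2.imwrite('pics/tt0.png',cv2.resize(im[145:250,300:405,::-1],None,fx=5.5,fy=5.5,interpolation=cv2.INTER_CUBIC))
print(manip.observe()['time'])
```

```text
stone1 top 0.59 [322. 190.   9.   9.] 124 med [ 0.573 -0.123  0.078] topmid [ 0.572 -0.123  0.081] [ 0.572 -0.123  0.079] ext [ 0.556 -0.14   0.05 ] [ 0.588 -0.108  0.085]
stone1 scene 0.76 [318. 229.  15.  18.] 236 med [ 0.643 -0.201  0.076] topmid [ 0.639 -0.195  0.079] [ 0.64  -0.196  0.079] ext [ 0.611 -0.213  0.05 ] [ 0.655 -0.168  0.082]
stone2 top 0.59 [322. 190.   9.   9.] 124 med [ 0.573 -0.123  0.078] topmid [ 0.572 -0.123  0.081] [ 0.572 -0.123  0.079] ext [ 0.556 -0.14   0.05 ] [ 0.588 -0.108  0.085]
stone2 scene 0.76 [318. 229.  15.  18.] 236 med [ 0.643 -0.201  0.076] topmid [ 0.639 -0.195  0.079] [ 0.64  -0.196  0.079] ext [ 0.611 -0.213  0.05 ] [ 0.655 -0.168  0.082]
stone3 top 0.59 [322. 190.   9.   9.] 124 med [ 0.573 -0.123  0.078] topmid [ 0.572 -0.123  0.081] [ 0.572 -0.123  0.079] ext [ 0.556 -0.14   0.05 ] [ 0.588 -0.108  0.085]
stone3 scene 0.76 [318. 229.  15.  18.] 236 med [ 0.643 -0.201  0.076] topmid [ 0.639 -0.195  0.079] [ 0.64  -0.196  0.079] ext [ 0.611 -0.213  0.05 ] [ 0.655 -0.168  0.082]
stone4 top 0.59 [322. 190.   9.   9.] 124 med [ 0.573 -0.123  
[... 2759 characters left out ...]
 -0.002] [0.406 0.047 0.027]
casebox scene 0.55 [302. 165.  29.  24.] 467 med [0.368 0.019 0.012] topmid [0.37  0.016 0.023] [0.372 0.014 0.022] ext [ 0.332 -0.018  0.001] [0.408 0.049 0.027]
lamp scene 0.65 [126. 292.  82. 105.] 4291 med [ 0.505 -0.621  0.027] topmid [ 0.494 -0.614  0.181] [ 0.496 -0.616  0.179] ext [ 0.438 -0.669  0.002] [ 0.555 -0.562  0.184]
hopper_floor top 0.79 [201. 168. 103. 154.] 13927 med [0.641 0.227 0.047] topmid [0.638 0.218 0.115] [0.657 0.232 0.106] ext [0.441 0.093 0.004] [0.833 0.35  0.131]
hopper_floor scene 0.96 [427. 171. 176. 119.] 10923 med [0.663 0.204 0.052] topmid [0.642 0.218 0.12 ] [0.684 0.218 0.113] ext [0.448 0.086 0.006] [0.843 0.352 0.133]
1.6
```

View pics/pan0.png

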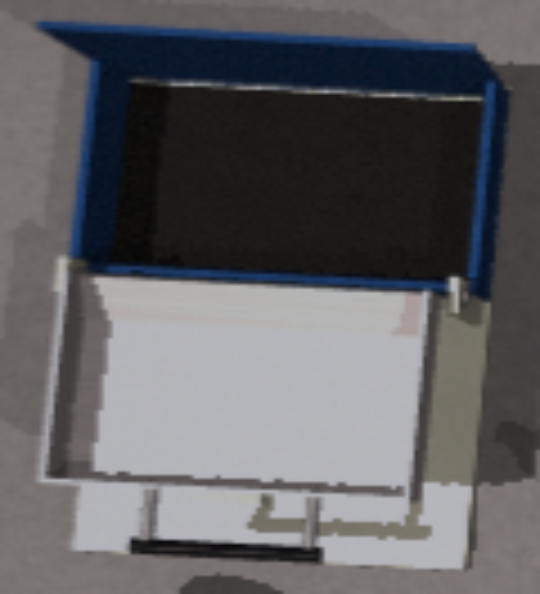

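View pics/tt0.png

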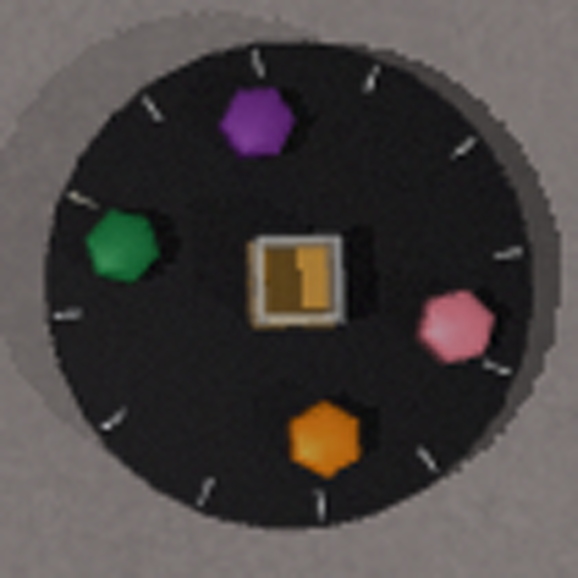

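```bash
cat >> h.py <<'E'
from scipy.optimize import minimize
HUES={'violet':(128,150),'green':(50,88),'red':(172,184),'amber':(8,22),'pink':(160,182),'blue':(100,126)}
def hexpts(x,y,yaw,w=0.034):
    a=yaw+np.arange(6)*np.pi/3; return np.c_[x+w/np.sqrt(3)*np.cos(a),y+w/np.sqrt(3)*np.sin(a)]
def blobs(cam,im,d,zlo,zhi,box=(0.3,0.85,-0.4,0.4)):
    """coloured blobs with height zlo..zhi"""
    v,u=np.mgrid[0:400,0:640]; P,z=world(cam,d,u.ravel(),v.ravel()); P=P.reshape(400,640,3)
    hsv=cv2.cvtColor(im,cv2.COLOR_RGB2HSV)
    m=(hsv[...,1]>75)&(hsv[...,2]>50)&(P[...,2]>zlo)&(P[...,2]<zhi)&(P[...,0]>box[0])&(P[...,0]<box[1])&(P[...,1]>box[2])&(P[...,1]<box[3])&(d>0)
    n,l,s,c=cv2.connectedComponentsWithStats(m.astype(np.uint8)); out=[]
    for i in range(1,n):
        if s[i,4]<25: continue
        mm=l==i; Q=P[mm]; zt=np.percentile(Q[:,2],85)
        T=Q[Q[:,2]>zt-0.005]
        out.append(dict(mask=mm,n=int(s[i,4]),px=c[i],top=zt,xy=(T[:,:2].min(0)+T[:,:2].max(0))/2,mean=T.mean(0),hue=int(np.median(hsv[mm][:,0])),sat=int(np.median(hsv[mm][:,1])),T=T))
    return out
def hexfit(cam,b,ztop,zbot):
    """fit an upright hexagonal prism silhouette to the mask"""
    mm=b['mask'].astype(np.float32); v,u=np.nonzero(b['mask']); r0,r1,c0,c1=v.min()-6,v.max()+7,u.min()-6,u.max()+7
    S=8; crop=cv2.resize(mm[r0:r1,c0:c1],None,fx=S,fy=S,interpolation=cv2.INTER_LINEAR)>0.5
    def cost(p):
        h=hexpts(*p); hs=hexpts(*p,w=0.030)
        X=np.r_[np.c_[hs,np.full(6,ztop)],np.c_[h,np.full(6,ztop-0.003)],np.c_[h,np.full(6,zbot+0.003)]]
        q=(proj(cam,X)-[c0,r0]+0.5)*S
        poly=np.zeros(crop.shape,np.uint8); cv2.fillConvexPoly(poly,cv2.convexHull(q.astype(np.float32)).astype(np.int32),1)
        return float((poly.astype(bool)!=crop).sum())/S/S
    best=None
    for yaw in np.radians(np.arange(0,60,10)):
        r=minimize(cost,[*b['xy'],yaw],method='Nelder-Mead',options=dict(initial_simplex=np.array([[*b['xy'],yaw]]*4)+np.array([[0,0,0],[.004,0,0],[0,.004,0],[0,0,.15]])))
        if best is None or r.fun<best.fun: best=r
    return best.x[:2],np.degrees(best.x[2])%60,best.fun
E
python3 - <<'E'
from h import *
for c in ['top','scene']:
    im,d=snap(c)
    for b in blobs(c,im,d,0.055,0.095,(0.4,0.7,-0.35,-0.07)):
        f=hexfit(c,b,0.08,0.05)
        print(c,b['n'],np.round(b['px']),b['hue'],b['sat'],'top',round(b['top'],3),'xy',np.round(b['xy'],3),'fit',np.round(f[0],4),round(f[1],1),round(f[2],1), 'r',np.round(np.hypot(*(f[0]-[.553,-.212])),3))
# platter centre from circle, hinge/pan edges
from scipy.optimize import least_squares
for c in ['top','scene']:
    im,d=snap(c); v,u=np.mgrid[0:400,0:640]; P,z=world(c,d,u.ravel(),v.ravel())
    Q=P[(abs(P[:,2]-.05)<.004)&(np.hypot(P[:,0]-.553,P[:,1]+.212)<.15)]
    h=Q[cv2.convexHull(Q[:,:2].astype(np.float32),returnPoints=False).ravel()]
    r=least_squares(lambda p:np.hypot(h[:,0]-p[0],h[:,1]-p[1])-p[2],[.553,-.212,.13]);print('platter',c,r.x.round(4))
    # black handle
    g=(P[:,0]>.40)&(P[:,0]<.47)&(P[:,1]>.13)&(P[:,1]<.33)&(abs(P[:,2]-.094)<.008)&(im.reshape(-1,3).max(1)<60)
    H=P[g]; print('handle',c,g.sum(),H.mean(0).round(4),H.min(0).round(3),H.max(0).round(3),'slope dx/dy',np.polyfit(H[:,1],H[:,0],1)[0] if g.sum()>5 else None)
    # pan floor pixels
    F=P[(abs(P[:,2]-.079)<.004)&(P[:,0]>.44)&(P[:,0]<.66)&(P[:,1]>.11)&(P[:,1]<.36)]
    print('floor',cv2.minAreaRect(F[:,:2].astype(np.float32)))
    # hopper floor
    F=P[(abs(P[:,2]-.008)<.004)&(P[:,0]>.6)&(P[:,0]<.86)&(P[:,1]>.08)&(P[:,1]<.36)]
    print('hfloor',F.min(0),F.max(0))
E
```

```text
top 128 [346. 167.] 142 167 top 0.081 xy [ 0.637 -0.193] fit [ 0.6368 -0.1936] 33.2 10.2 r 0.086
top 125 [322. 189.] 71 191 top 0.081 xy [ 0.573 -0.121] fit [ 0.5733 -0.122 ] 15.6 8.6 r 0.092
top 85 [354. 195.] 18 174 top 0.058 xy [ 0.555 -0.214] fit [ 0.5555 -0.2127] 37.1 73.0 r 0.003
top 132 [382. 204.] 175 112 top 0.081 xy [ 0.527 -0.294] fit [ 0.5289 -0.295 ] 44.7 12.2 r 0.086
top 128 [359. 224.] 16 229 top 0.081 xy [ 0.473 -0.225] fit [ 0.4714 -0.2259] 0.8 11.0 r 0.083
scene 198 [263. 205.] 17 240 top 0.081 xy [ 0.473 -0.227] fit [ 0.4724 -0.2259] 58.6 23.7 r 0.082
scene 186 [321. 205.] 74 201 top 0.081 xy [ 0.576 -0.124] fit [ 0.5728 -0.1212] 18.6 23.1 r 0.093
scene 217 [257. 230.] 173 102 top 0.08 xy [ 0.532 -0.297] fit [ 0.5298 -0.2947] 48.6 30.4 r 0.086
scene 218 [319. 232.] 139 158 top 0.081 xy [ 0.639 -0.195] fit [ 0.6359 -0.1927] 32.9 27.1 r 0.085
platter top [ 0.5532 -0.2105  0.1289]
handle top 169 [0.4429 0.245  0.0967] [0.435 0.188 0.09 ] [0.451 0.303 0.102] slope dx/dy 0.07923641374301017
floor ((0.5698884725570679, 0.2426486313343048), (0.24297009408473969, 0.15839827060699463), 85.100830078125)
hfloor [0.60254641 0.08069224 0.00401252] [0.83520408 0.3506996  0.0119967 ]
platter scene [ 0.5548 -0.2109  0.1303]
handle scene 52 [0.447  0.2333 0.0946] [0.437 0.186 0.087] [0.453 0.289 0.1  ] slope dx/dy 0.10413466541807477
floor ((0.5699418783187866, 0.23701849579811096), (0.23462773859500885, 0.1622062772512436), 85.51593017578125)
hfloor [0.60024277 0.08022573 0.00401034] [0.8572603  0.35793775 0.01199935]
```

```bash
cat > go.py <<'E'
import sys
from h import *
from scipy.spatial.transform import Rotation as Ro
def go(x,y,z,jaw=None):
    s=manip.observe(); q=s['tool_rot']; R=Ro.from_quat([q[1],q[2],q[3],q[0]]).as_matrix()
    d=R.T@(np.array([x,y,z])-s['position'])/0.025
    cur=np.degrees(np.arctan2(R[1,1],R[0,1])); sp=0
    if jaw is not None: sp=-((jaw-cur+90)%180-90)
    print('t',round(s['time'],2),'pos',s['position'].round(4),'jaw',round(cur,1),'q6',round(s['joints'][5],2),'w',round(s['grip_width']*1000,1),'F',s['force'].round(1))
    print('  ->',(x,y,z,jaw),'d',d.round(2),'spin',round(sp,1),'rows>=',int(np.ceil(max(np.linalg.norm(d)/2.5,abs(sp)/10.7))))
if __name__=='__main__':
    a=[None if v=='n' else float(v) for v in sys.argv[1:]]; go(*a)
E
python3 go.py 0.472 -0.226 0.18 90
```

```text
t 1.8 pos [0.2678 0.5647 0.2313] jaw 64.6 q6 -0.12 w 85.4 F [-0.5 -0.3 -0.1]
  -> (0.472, -0.226, 0.18, 90.0) d [-20.93 -25.08   2.05] spin -25.4 rows>= 14
```

Emit:
jog_arm([
  [[-18,-22,0],-25],
  [[-18,-22,0],-25],
  [[-18,-22,0],-25],
  [[-18,-22,0],-25],
  [[-18,-22,0],-25],
  [[-18,-22,0],-25],
  [[-18,-22,0],-25],
  [[-18,-22,0],-25],
  [[-18,-22,0],-25],
  [[-18,-22,0],-25],
  [[-18,-22,0],-25],
  [[-18,-22,0],-25],
], grip=65)

```text
time: 3.3
position: [0.4388, -0.1281, 0.2315]
tool_rot: [0.0, 0.005, 1.0, -0.0]
force: [-0.6, 0.1, 0.6]
grip_width: 0.0649
```

```bash
python3 go.py 0.472 -0.226 0.11 90
```

```text
t 3.3 pos [ 0.4388 -0.1281  0.2315] jaw 89.4 q6 -2.01 w 64.9 F [-0.6  0.1  0.6]
  -> (0.472, -0.226, 0.11, 90.0) d [-1.37 -3.9   4.86] spin -0.6 rows>= 3
```

Emit:
jog_arm([
  [[-1.4,-3.9,3],0],
  [[-1.4,-3.9,4.8],0],
  [[-1.4,-3.9,4.8],0],
  [[-1.4,-3.9,4.8],0],
  [[-1.4,-3.9,4.8],0],
])

```text
time: 3.92
position: [0.4737, -0.2228, 0.1127]
tool_rot: [0.001, 0.003, 1.0, -0.0]
force: [0.6, 0.3, -0.0]
grip_width: 0.0649
```

```bash
python3 go.py 0.472 -0.226 0.053 90
python3 - <<'E'
from h import *
for c in ['scene']:
    im,d=snap(c,'s1.png')
    for b in blobs(c,im,d,0.055,0.095,(0.4,0.7,-0.35,-0.07)):
        f=hexfit(c,b,0.08,0.05)
        print(c,b['n'],np.round(b['px']),b['hue'],'fit',np.round(f[0],4),round(f[1],1),round(f[2],1))
cv2.imwrite('pics/s1c.png',cv2.resize(im[150:290,200:380,::-1],None,fx=4,fy=4,interpolation=cv2.INTER_CUBIC))
E
```

```text
t 3.92 pos [ 0.4737 -0.2228  0.1127] jaw 89.6 q6 -2.15 w 64.9 F [ 0.6  0.3 -0. ]
  -> (0.472, -0.226, 0.053, 90.0) d [ 0.07 -0.13  2.39] spin -0.4 rows>= 1
scene 196 [263. 205.] 17 fit [ 0.4722 -0.2257] 59.3 25.5
scene 184 [320. 205.] 74 fit [ 0.5739 -0.1225] 17.6 25.8
scene 216 [257. 230.] 173 fit [ 0.5299 -0.2948] 47.5 33.1
scene 221 [319. 232.] 139 fit [ 0.6363 -0.193 ] 34.5 24.6
```

View pics/s1c.png

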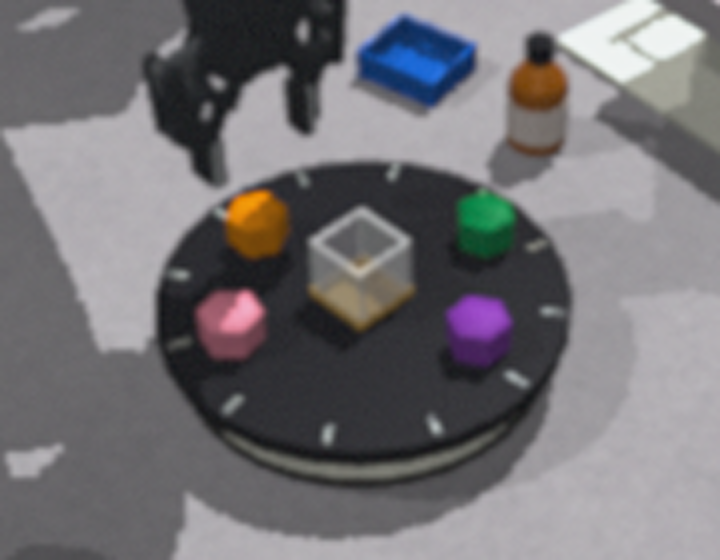

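The crop shows the four crystals and the cell undisturbed, with the gripper (fingers near full-picture pixels (253,193) and (275,180)) above the amber crystal (263,205). I'll lower onto it and grip.

Emit:
jog_arm([
  [[0.07,-0.1,1.2],0],
  [[0.07,-0.1,2.3],0],
  [[0.07,-0.1,2.35],0],
  [[0.07,-0.1,2.35],0],
])

```text
time: 4.47
position: [0.4725, -0.2256, 0.0546]
tool_rot: [0.001, 0.003, 1.0, -0.001]
force: [-1.2, 0.3, 0.5]
grip_width: 0.0649
```

```bash
python3 go.py 0.472 -0.226 0.053 90
```

```text
t 4.47 pos [ 0.4725 -0.2256  0.0546] jaw 89.7 q6 -2.15 w 64.9 F [-1.2  0.3  0.5]
  -> (0.472, -0.226, 0.053, 90.0) d [ 0.02 -0.02  0.07] spin -0.3 rows>= 1
```

Emit:
jog_arm([
  [[0,0,0],0],
  [[0,0,0],0],
  [[0,0,0],0],
  [[0,0,0],0],
  [[0,0,0],0],
  [[0,0,0],0],
  [[0,0,-1],0],
  [[0,0,-2],0],
  [[0,0,-4.5],0],
  [[0,0,-5],0],
  [[0,0,-5],0],
], grip=15)

```text
time: 5.85
position: [0.4718, -0.2256, 0.1785]
tool_rot: [0.001, 0.003, 1.0, -0.001]
force: [0.7, -0.4, -1.7]
grip_width: 0.0326
```

```bash
python3 go.py 0.5 0.0 0.19 -5
python3 - <<'E'
from h import *
im,d=snap('scene')
cv2.imwrite('pics/s2c.png',cv2.resize(im[120:290,200:380,::-1],None,fx=3,fy=3,interpolation=cv2.INTER_CUBIC))
for b in blobs('scene',im,d,0.055,0.35,(0.4,0.7,-0.35,-0.07)): print(b['px'],b['hue'],b['top'],b['xy'])
E
```

```text
t 5.85 pos [ 0.4718 -0.2256  0.1785] jaw 89.6 q6 -2.15 w 32.6 F [ 0.7 -0.4 -1.7]
  -> (0.5, 0.0, 0.19, -5.0) d [-1.07  9.03 -0.47] spin -85.4 rows>= 8
[262.80116959 165.48538012] 17 0.20538134907288272 [ 0.4748363  -0.22582067]
[320.52688172 204.94623656] 74 0.08113094533942516 [ 0.57405179 -0.12359411]
[257.04504505 230.45495495] 172 0.0801178215454783 [ 0.53177435 -0.29660194]
[318.88392857 231.61160714] 139 0.08070767925672027 [ 0.6382333  -0.19407123]
```

View pics/s2c.png

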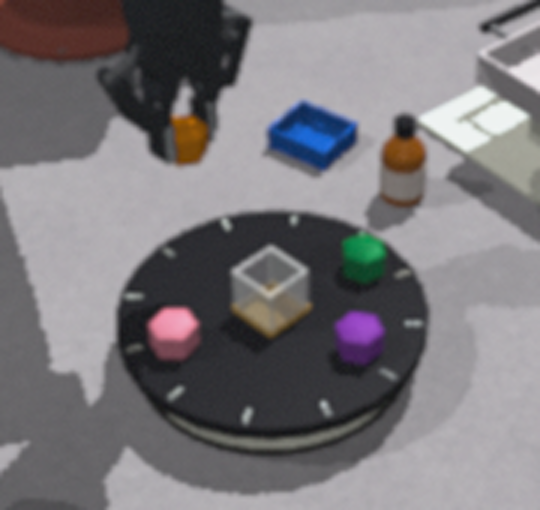

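Amber is held between the fingers (263,165), with the opening at 32.6 mm. The others haven't moved. Next I'll carry it to the pan.

```bash
python3 go.py 0.555 0.305 0.18 -5
```

```text
t 5.9 pos [ 0.4709 -0.225   0.1766] jaw 89.6 q6 -2.15 w 33.0 F [ 0.6 -0.2 -1.3]
  -> (0.555, 0.305, 0.18, -5.0) d [-3.23 21.22 -0.12] spin -85.4 rows>= 9
```

Emit:
jog_arm([
  [[-0.3,2,-0.3],9],
  [[-0.6,4,-0.3],18],
  [[-0.9,6.2,-0.3],28],
  [[-1.3,8.4,-0.3],38],
  [[-1.6,10.6,-0.3],48],
  [[-1.9,12.8,-0.3],58],
  [[-2.3,15,-0.3],68],
  [[-2.6,17.2,-0.3],78],
  [[-3,19.4,-0.3],88],
  [[-3.2,21.2,-0.3],94.6],
  [[-3.2,21.2,-0.3],94.6],
  [[-3.2,21.2,-0.3],94.6],
])

```text
time: 7.4
position: [0.5536, 0.3034, 0.1824]
tool_rot: [-0.001, 0.737, 0.676, -0.002]
force: [1.1, 0.2, -0.2]
grip_width: 0.0328
```

```bash
python3 go.py 0.555 0.305 0.084 -5
```

```text
t 7.4 pos [0.5536 0.3034 0.1824] jaw -4.9 q6 0.47 w 32.8 F [ 1.1  0.2 -0.2]
  -> (0.555, 0.305, 0.084, -5.0) d [0.08 0.07 3.94] spin 0.1 rows>= 2
```

Emit:
jog_arm([
  [[0,0,2],0],
  [[0,0,3.3],0],
  [[0,0,3.8],0],
  [[0,0,3.8],0],
  [[0,0,3.8],0],
])

```text
time: 8.02
position: [0.556, 0.3043, 0.0921]
tool_rot: [0.001, 0.737, 0.676, 0.001]
force: [0.5, 1.1, -0.4]
grip_width: 0.0326
```

Emit:
jog_arm([
  [[0,0,0],0],
  [[0,0,0],0],
  [[0,0,0],0],
  [[0,0,-1.5],0],
  [[0,0,-4],0],
  [[0,0,-4.5],0],
], grip=60)

```text
time: 8.78
position: [0.5574, 0.3054, 0.2093]
tool_rot: [0.002, 0.737, 0.676, 0.005]
force: [0.1, -0.4, 0.0]
grip_width: 0.0599
```

```bash
cat > look.py <<'E'
from h import *
import sys
n=sys.argv[1]
for c in ['scene','top']:
    im,d=snap(c)
    for nm,box,zl,zh,zt in [('tt',(.4,.7,-.36,-.06),.055,.095,.08),('pan',(.4,.66,.1,.37),.083,.16,.109)]:
        for b in blobs(c,im,d,zl,zh,box):
            f=hexfit(c,b,zt,zt-.03) if nm=='tt' and b['hue']>0 and b['top']>.07 else None
            print(c,nm,b['n'],np.round(b['px']),b['hue'],'top',round(b['top'],3),'xy',np.round(b['xy'],3),'fit' if f else '',(np.round(f[0],4),round(f[1],1),round(f[2],1)) if f else '')
    cv2.imwrite(f'pics/{n}{c}.png',cv2.resize(im[100:290,200:520,::-1] if c=='scene' else im[85:285,140:420,::-1],None,fx=2.4,fy=2.4,interpolation=cv2.INTER_CUBIC))
E
python3 look.py a; python3 go.py 0.574 -0.122 0.11 -13
```

```text
scene tt 193 [321. 205.] 74 top 0.081 xy [ 0.574 -0.123] fit (array([ 0.574 , -0.1225]), np.float64(17.0), np.float64(18.5))
scene tt 223 [257. 230.] 173 top 0.081 xy [ 0.531 -0.297] fit (array([ 0.5303, -0.2948]), np.float64(45.3), np.float64(26.6))
scene tt 223 [319. 232.] 139 top 0.081 xy [ 0.639 -0.194] fit (array([ 0.6366, -0.193 ]), np.float64(39.8), np.float64(26.0))
scene pan 141 [416. 128.] 17 top 0.11 xy [0.559 0.301]  
top tt 129 [346. 167.] 142 top 0.081 xy [ 0.637 -0.192] fit (array([ 0.6365, -0.1929]), np.float64(34.4), np.float64(10.6))
top tt 126 [322. 190.] 71 top 0.08 xy [ 0.572 -0.123] fit (array([ 0.5722, -0.1219]), np.float64(18.5), np.float64(9.3))
top tt 42 [354. 192.] 18 top 0.062 xy [ 0.562 -0.215]  
top tt 131 [382. 204.] 175 top 0.081 xy [ 0.53  -0.294] fit (array([ 0.5291, -0.2951]), np.float64(44.8), np.float64(13.8))
top pan 165 [168. 197.] 15 top 0.109 xy [0.555 0.303]  
t 8.88 pos [0.5561 0.3048 0.2057] jaw -5.0 q6 0.47 w 60.2 F [-0.6 -0.9  0.2]
  -> (0.574, -0.122, 0.11, -13.0) d [-16.96   2.17   3.8 ] spin 8.0 rows>= 8
```

View pics/ascene.png

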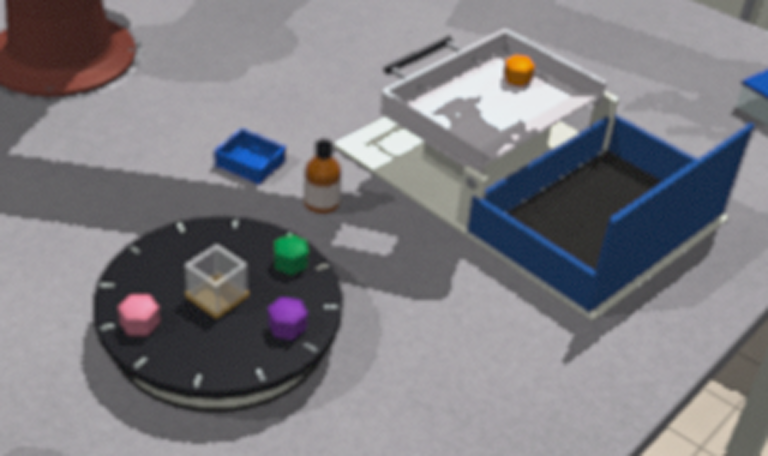

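Amber stands in the pan (full-picture pixel (416,128)) and the platter hasn't turned. Green is next.

Emit:
jog_arm([
  [[-2.4,0.3,0],2],
  [[-4.9,0.6,0],4],
  [[-7.3,0.9,0],6],
  [[-9.7,1.2,0],8],
  [[-12.1,1.5,0],8],
  [[-14.5,1.8,0],8],
  [[-17,2.15,0.5],8],
  [[-17,2.15,2.5],8],
  [[-17,2.15,3.8],8],
  [[-17,2.15,3.8],8],
  [[-17,2.15,3.8],8],
  [[-17,2.15,3.8],8],
])

```text
time: 10.38
position: [0.5728, -0.124, 0.1096]
tool_rot: [0.001, 0.782, 0.623, 0.001]
force: [0.0, 0.1, -0.8]
grip_width: 0.0601
```

```bash
python3 go.py 0.5735 -0.122 0.054 -12.5; python3 look.py b|grep -v pan
```

```text
t 10.38 pos [ 0.5728 -0.124   0.1096] jaw -12.9 q6 -0.11 w 60.1 F [ 0.   0.1 -0.8]
  -> (0.5735, -0.122, 0.054, -12.5) d [0.09 0.   2.22] spin -0.4 rows>= 1
scene tt 190 [321. 205.] 74 top 0.081 xy [ 0.575 -0.125] fit (array([ 0.5739, -0.1225]), np.float64(17.6), np.float64(20.8))
scene tt 225 [257. 230.] 173 top 0.08 xy [ 0.531 -0.297] fit (array([ 0.5302, -0.2949]), np.float64(48.9), np.float64(25.4))
scene tt 220 [319. 232.] 139 top 0.081 xy [ 0.639 -0.194] fit (array([ 0.6369, -0.1927]), np.float64(35.6), np.float64(28.3))
top tt 41 [347. 164.] 142 top 0.081 xy [ 0.645 -0.195] fit (array([ 0.635 , -0.1936]), np.float64(36.7), np.float64(88.6))
top tt 30 [357. 196.] 18 top 0.059 xy [ 0.554 -0.223]  
top tt 133 [382. 204.] 175 top 0.081 xy [ 0.528 -0.295] fit (array([ 0.5289, -0.2954]), np.float64(44.8), np.float64(9.9))
```

Emit:
jog_arm([
  [[0.08,0,1.2],0],
  [[0.08,0,2.2],0],
  [[0.08,0,2.2],0],
  [[0.08,0,2.2],0],
  [[0.08,0,2.2],0],
])

```text
time: 11.1
position: [0.5732, -0.1223, 0.0545]
tool_rot: [0.001, 0.782, 0.623, 0.001]
force: [0.3, 0.6, -0.2]
grip_width: 0.0597
```

Emit:
jog_arm([
  [[0,0,0],0],
  [[0,0,0],0],
  [[0,0,0],0],
  [[0,0,0],0],
  [[0,0,0],0],
  [[0,0,0],0],
  [[0,0,-1],0],
  [[0,0,-2],0],
  [[0,0,-4.5],0],
  [[0,0,-5],0],
  [[0,0,-5],0],
], grip=15)

```text
time: 12.48
position: [0.5722, -0.122, 0.1782]
tool_rot: [0.001, 0.782, 0.623, 0.0]
force: [-0.6, 0.3, -0.5]
grip_width: 0.0329
```

```bash
python3 go.py 0.551 0.257 0.18 -5;python3 look.py b
```

```text
t 12.47 pos [ 0.5722 -0.122   0.1782] jaw -13.0 q6 -0.11 w 32.9 F [-0.6  0.3 -0.5]
  -> (0.551, 0.257, 0.18, -5.0) d [14.58 -4.23 -0.08] spin -8.0 rows>= 7
scene tt 219 [257. 230.] 173 top 0.08 xy [ 0.533 -0.297] fit (array([ 0.5296, -0.2949]), np.float64(46.4), np.float64(29.9))
scene tt 218 [319. 232.] 139 top 0.081 xy [ 0.64  -0.197] fit (array([ 0.637 , -0.1941]), np.float64(30.1), np.float64(26.8))
scene pan 137 [416. 128.] 17 top 0.11 xy [0.558 0.301]  
top tt 134 [382. 204.] 175 top 0.081 xy [ 0.528 -0.294] fit (array([ 0.5286, -0.2954]), np.float64(44.9), np.float64(10.1))
top pan 165 [168. 197.] 15 top 0.109 xy [0.555 0.304]
```

Emit:
jog_arm([
  [[2.1,-0.6,0],-2],
  [[4.2,-1.2,0],-4],
  [[6.3,-1.8,0],-6],
  [[8.4,-2.4,0],-8],
  [[10.5,-3,0],-8],
  [[12.6,-3.6,0],-8],
  [[14.5,-4.2,0],-8],
  [[14.5,-4.2,0],-8],
  [[14.5,-4.2,1.5],-8],
  [[14.5,-4.2,2.5],-8],
  [[14.5,-4.2,2.5],-8],
])

```text
time: 13.95
position: [0.5481, 0.2529, 0.1103]
tool_rot: [-0.002, 0.737, 0.675, -0.004]
force: [-0.5, -0.4, -0.6]
grip_width: 0.0331
```

```bash
python3 go.py 0.551 0.256 0.0865 -5;python3 look.py c
```

```text
t 13.95 pos [0.5481 0.2529 0.1103] jaw -5.0 q6 0.4 w 33.1 F [-0.5 -0.4 -0.6]
  -> (0.551, 0.256, 0.0865, -5.0) d [0.14 0.11 0.95] spin -0.0 rows>= 1
scene tt 220 [257. 230.] 172 top 0.08 xy [ 0.531 -0.295] fit (array([ 0.5303, -0.295 ]), np.float64(47.6), np.float64(28.4))
scene tt 218 [319. 232.] 139 top 0.081 xy [ 0.639 -0.196] fit (array([ 0.6374, -0.1944]), np.float64(31.2), np.float64(27.6))
scene pan 105 [403. 125.] 73 top 0.138 xy [0.551 0.249]  
scene pan 112 [417. 129.] 17 top 0.111 xy [0.571 0.28 ]  
top tt 132 [346. 167.] 142 top 0.081 xy [ 0.636 -0.195] fit (array([ 0.6366, -0.194 ]), np.float64(30.1), np.float64(9.2))
top tt 69 [354. 196.] 18 top 0.059 xy [ 0.555 -0.214]  
top tt 130 [383. 204.] 175 top 0.08 xy [ 0.528 -0.295] fit (array([ 0.5286, -0.2954]), np.float64(44.8), np.float64(14.5))
top pan 83 [184. 199.] 71 top 0.14 xy [0.549 0.246]
```

View pics/cscene.png

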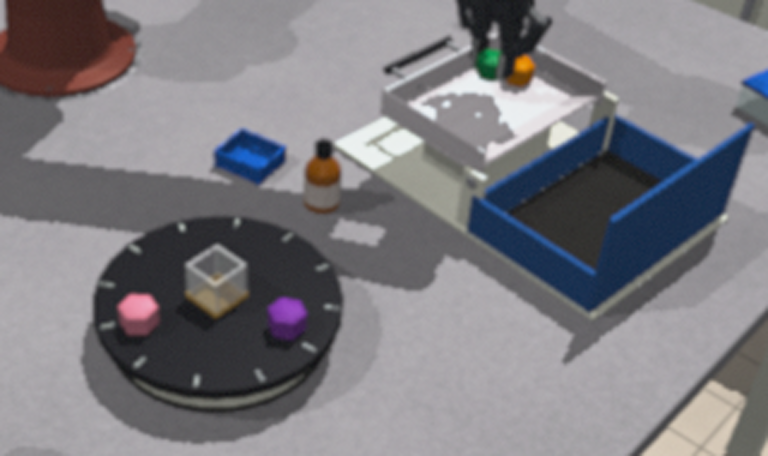

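Green (403,125 in full pixels) is held over the pan next to amber (417,129). I'll lower it and release.

Emit:
jog_arm([
  [[0,-0.05,0.6],0],
  [[0,-0.05,0.85],0],
  [[0,-0.05,0.85],0],
  [[0,-0.05,0.85],0],
])

```text
time: 14.55
position: [0.5499, 0.2551, 0.0941]
tool_rot: [0.0, 0.737, 0.676, 0.0]
force: [0.1, -0.3, -1.1]
grip_width: 0.0327
```

Emit:
jog_arm([
  [[0,0,0],0],
  [[0,0,0],0],
  [[0,0,0],0],
  [[0,0,-1.5],0],
  [[0,0,-4],0],
  [[0,0,-4.5],0],
], grip=60)

```text
time: 15.3
position: [0.5525, 0.2559, 0.2128]
tool_rot: [0.002, 0.737, 0.676, 0.005]
force: [0.2, 1.1, 0.2]
grip_width: 0.06
```

```bash
python3 look.py d; python3 go.py 0.6365 -0.194 0.11 122
```

```text
scene tt 217 [257. 230.] 173 top 0.08 xy [ 0.531 -0.296] fit (array([ 0.5292, -0.2946]), np.float64(48.5), np.float64(31.6))
scene tt 220 [319. 232.] 139 top 0.081 xy [ 0.639 -0.194] fit (array([ 0.6375, -0.1944]), np.float64(31.1), np.float64(23.6))
scene pan 256 [411. 131.] 20 top 0.11 xy [0.556 0.276]  
top tt 132 [346. 167.] 142 top 0.08 xy [ 0.636 -0.195] fit (array([ 0.6368, -0.194 ]), np.float64(31.1), np.float64(9.5))
top tt 59 [354. 195.] 18 top 0.059 xy [ 0.555 -0.214]  
top tt 131 [383. 204.] 175 top 0.08 xy [ 0.528 -0.295] fit (array([ 0.5286, -0.295 ]), np.float64(44.7), np.float64(13.5))
top pan 155 [169. 197.] 15 top 0.11 xy [0.555 0.302]  
top pan 129 [185. 199.] 71 top 0.11 xy [0.547 0.254]  
t 15.4 pos [0.551  0.2554 0.2091] jaw -5.0 q6 0.4 w 60.0 F [-0.3 -0.  -0.7]
  -> (0.6365, -0.194, 0.11, 122.0) d [-17.62   4.95   3.95] spin 53.0 rows>= 8
```

Emit:
jog_arm([
  [[-2.2,0.6,0],9],
  [[-4.5,1.2,0],18],
  [[-6.7,1.9,0],27],
  [[-8.9,2.5,0],36],
  [[-11.1,3.1,0],45],
  [[-13.3,3.7,0],54],
  [[-15.5,4.4,0.5],54],
  [[-17.6,4.95,1],54],
  [[-17.6,4.95,2.5],54],
  [[-17.6,4.95,3.9],54],
  [[-17.6,4.95,3.9],54],
  [[-17.6,4.95,3.9],54],
])

```text
time: 16.9
position: [0.6349, -0.1938, 0.1088]
tool_rot: [-0.0, 0.964, 0.268, -0.0]
force: [-0.2, 0.1, 0.8]
grip_width: 0.0601
```

```bash
python3 look.py e; python3 go.py 0.6370 -0.194 0.054 121
```

```text
scene tt 219 [257. 230.] 173 top 0.081 xy [ 0.533 -0.297] fit (array([ 0.5292, -0.2942]), np.float64(51.7), np.float64(29.7))
scene tt 200 [319. 233.] 139 top 0.08 xy [ 0.639 -0.196] fit (array([ 0.6363, -0.1932]), np.float64(31.0), np.float64(43.5))
scene pan 258 [411. 131.] 20 top 0.11 xy [0.558 0.277]  
top tt 136 [382. 204.] 175 top 0.08 xy [ 0.528 -0.294] fit (array([ 0.5286, -0.2954]), np.float64(44.7), np.float64(8.9))
top pan 166 [168. 197.] 15 top 0.109 xy [0.555 0.304]  
top pan 124 [185. 199.] 71 top 0.11 xy [0.547 0.257]  
t 17.0 pos [ 0.636  -0.1943  0.1108] jaw -58.9 q6 0.62 w 60.0 F [-0.3  0.3  0.5]
  -> (0.637, -0.194, 0.054, 121.0) d [0.04 0.01 2.27] spin 0.1 rows>= 1
```

Emit:
jog_arm([
  [[0.04,0,1.2],0],
  [[0.04,0,2.2],0],
  [[0.04,0,2.25],0],
  [[0.04,0,2.25],0],
  [[0.04,0,2.25],0],
])

```text
time: 17.62
position: [0.6371, -0.194, 0.0549]
tool_rot: [0.001, 0.964, 0.268, 0.001]
force: [-0.0, 0.0, 0.3]
grip_width: 0.0602
```

Emit:
jog_arm([
  [[0,0,0],0],
  [[0,0,0],0],
  [[0,0,0],0],
  [[0,0,0],0],
  [[0,0,0],0],
  [[0,0,0],0],
  [[0,0,-1],0],
  [[0,0,-2],0],
  [[0,0,-4.5],0],
  [[0,0,-5],0],
  [[0,0,-5],0],
], grip=15)

```text
time: 19.0
position: [0.6361, -0.1937, 0.1783]
tool_rot: [0.001, 0.964, 0.267, 0.001]
force: [-0.8, -0.2, -0.2]
grip_width: 0.0329
```

```bash
python3 go.py 0.547 0.208 0.18 -5;python3 look.py f
```

```text
t 19.0 pos [ 0.6361 -0.1937  0.1783] jaw -59.0 q6 0.62 w 32.9 F [-0.8 -0.2 -0.2]
  -> (0.547, 0.208, 0.18, -5.0) d [  5.23 -15.61  -0.09] spin -54.0 rows>= 7
scene tt 215 [257. 230.] 173 top 0.081 xy [ 0.532 -0.297] fit (array([ 0.5285, -0.2944]), np.float64(47.7), np.float64(33.4))
scene pan 254 [411. 131.] 20 top 0.11 xy [0.558 0.276]  
top tt 127 [383. 204.] 175 top 0.081 xy [ 0.528 -0.295] fit (array([ 0.5284, -0.2953]), np.float64(42.9), np.float64(16.1))
top pan 166 [168. 197.] 15 top 0.11 xy [0.556 0.303]  
top pan 123 [185. 199.] 71 top 0.11 xy [0.547 0.256]
```

View pics/fscene.png

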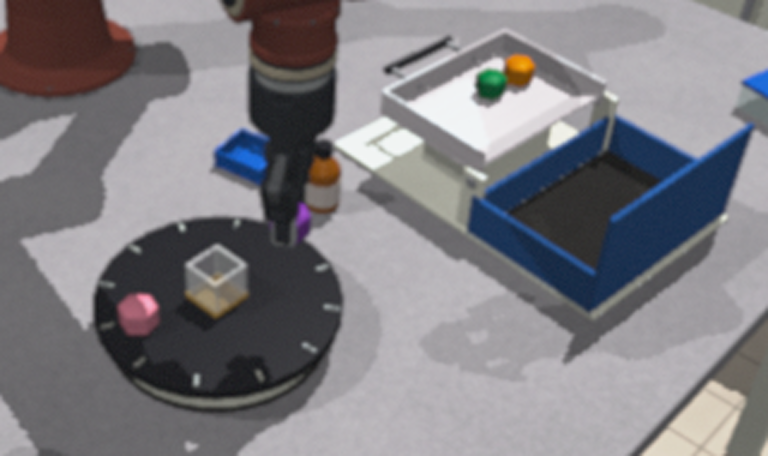

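Violet is held in the fingers (crop (302,222)). Amber and green are in the pan.

Emit:
jog_arm([
  [[0.7,-2.1,0],-9],
  [[1.4,-4.2,0],-18],
  [[2.1,-6.3,0],-27],
  [[2.8,-8.4,0],-36],
  [[3.5,-10.5,0],-45],
  [[4.2,-12.6,0],-54],
  [[5.2,-15.5,0],-54],
  [[5.2,-15.5,0],-54],
  [[5.2,-15.5,1.5],-54],
  [[5.2,-15.5,2.5],-54],
  [[5.2,-15.5,2.5],-54],
])

```text
time: 20.48
position: [0.5445, 0.2041, 0.1104]
tool_rot: [-0.002, 0.737, 0.676, -0.004]
force: [1.1, -0.3, -1.0]
grip_width: 0.033
```

```bash
python3 go.py 0.547 0.207 0.0865 -5;python3 look.py g|grep pan
```

```text
t 20.48 pos [0.5445 0.2041 0.1104] jaw -5.0 q6 0.32 w 33.0 F [ 1.1 -0.3 -1. ]
  -> (0.547, 0.207, 0.0865, -5.0) d [0.13 0.1  0.95] spin -0.0 rows>= 1
scene pan 222 [412. 131.] 18 top 0.11 xy [0.567 0.257]  
scene pan 108 [392. 131.] 139 top 0.139 xy [0.548 0.202]  
top pan 61 [204. 200.] 141 top 0.139 xy [0.545 0.195]
```

Emit:
jog_arm([
  [[0,0,0.6],0],
  [[0,0,0.9],0],
  [[0,0,0.9],0],
  [[0,0,0.9],0],
  [[0,0,0.9],0],
])

```text
time: 21.2
position: [0.5477, 0.2057, 0.0931]
tool_rot: [0.0, 0.737, 0.676, 0.0]
force: [-1.0, 0.7, -0.8]
grip_width: 0.0327
```

Emit:
jog_arm([
  [[0,0,0],0],
  [[0,0,0],0],
  [[0,0,0],0],
  [[0,0,-1.5],0],
  [[0,0,-4],0],
  [[0,0,-4.5],0],
], grip=60)

```text
time: 21.95
position: [0.5502, 0.2062, 0.2113]
tool_rot: [0.002, 0.737, 0.676, 0.004]
force: [0.2, -0.2, -0.0]
grip_width: 0.06
```

```bash
python3 look.py h; python3 go.py 0.529 -0.295 0.15 16
```

```text
scene tt 216 [257. 230.] 173 top 0.08 xy [ 0.532 -0.296] fit (array([ 0.5291, -0.2945]), np.float64(47.4), np.float64(32.0))
scene pan 378 [405. 134.] 73 top 0.11 xy [0.555 0.254]  
top tt 63 [353. 194.] 18 top 0.059 xy [ 0.555 -0.214]  
top tt 129 [382. 204.] 175 top 0.081 xy [ 0.528 -0.295] fit (array([ 0.5284, -0.2953]), np.float64(42.9), np.float64(14.5))
top pan 61 [188. 200.] 71 top 0.11 xy [0.547 0.247]  
top pan 142 [203. 200.] 142 top 0.11 xy [0.545 0.206]  
t 22.05 pos [0.5487 0.2059 0.2078] jaw -5.0 q6 0.32 w 59.9 F [-0.4 -0.7 -0.7]
  -> (0.529, -0.295, 0.15, 16.0) d [-20.03   0.94   2.28] spin -21.0 rows>= 9
```

Emit:
jog_arm([
  [[-2.2,0.1,0],-7],
  [[-4.5,0.2,0],-14],
  [[-6.8,0.3,0],-20],
  [[-9.1,0.4,0],-20],
  [[-11.4,0.5,0],-20],
  [[-13.7,0.6,0],-20],
  [[-16,0.7,0],-20],
  [[-18,0.9,0.5],-20],
  [[-20,0.95,2.3],-20],
  [[-20,0.95,3.8],-20],
  [[-20,0.95,3.8],-20],
  [[-20,0.95,3.8],-20],
])

```text
time: 23.55
position: [0.5278, -0.2941, 0.1101]
tool_rot: [-0.0, 0.608, 0.794, 0.0]
force: [0.4, -0.6, 1.1]
grip_width: 0.06
```

```bash
python3 look.py i; python3 go.py 0.529 -0.295 0.054 15
```

```text
scene tt 210 [257. 230.] 172 top 0.081 xy [ 0.533 -0.296] fit (array([ 0.5286, -0.2943]), np.float64(43.1), np.float64(37.2))
scene pan 376 [405. 134.] 73 top 0.11 xy [0.557 0.256]  
top tt 79 [354. 195.] 18 top 0.059 xy [ 0.555 -0.214]  
top pan 164 [168. 197.] 15 top 0.11 xy [0.555 0.303]  
top pan 127 [185. 199.] 71 top 0.11 xy [0.547 0.255]  
top pan 133 [203. 200.] 142 top 0.11 xy [0.545 0.207]  
t 23.65 pos [ 0.5289 -0.2947  0.1122] jaw 15.1 q6 -0.89 w 59.8 F [ 0.8 -0.5 -1.1]
  -> (0.529, -0.295, 0.054, 15.0) d [-0.01 -0.01  2.33] spin 0.1 rows>= 1
```

View pics/iscene.png

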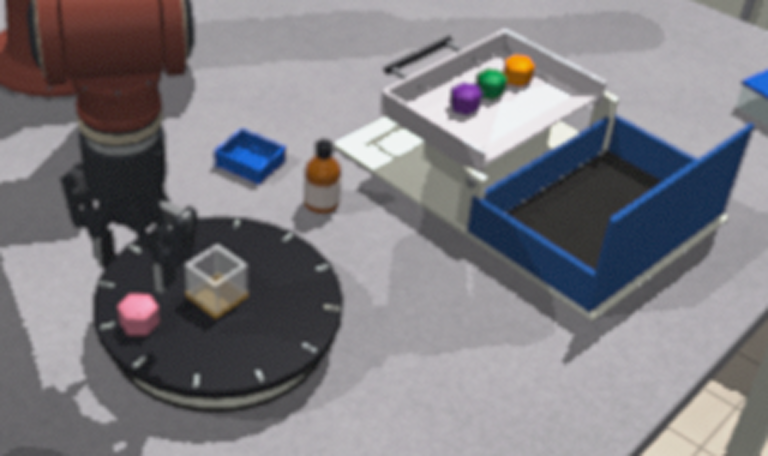

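Three crystals stand in the pan. The gripper hangs above the pink one (257,230) with its fingers clear of the cell.

Emit:
jog_arm([
  [[0,0,1.2],0],
  [[0,0,2.2],0],
  [[0,0,2.3],0],
  [[0,0,2.3],0],
  [[0,0,2.3],0],
])

```text
time: 24.28
position: [0.5289, -0.2953, 0.0547]
tool_rot: [0.002, 0.608, 0.794, 0.0]
force: [-0.1, 0.6, -0.3]
grip_width: 0.0601
```

Emit:
jog_arm([
  [[0,0,0],0],
  [[0,0,0],0],
  [[0,0,0],0],
  [[0,0,0],0],
  [[0,0,0],0],
  [[0,0,0],0],
  [[0,0,-1],0],
  [[0,0,-2],0],
  [[0,0,-4.5],0],
  [[0,0,-5],0],
  [[0,0,-5],0],
], grip=15)

```text
time: 25.65
position: [0.528, -0.2949, 0.1782]
tool_rot: [0.001, 0.609, 0.794, -0.0]
force: [0.1, -0.0, -1.9]
grip_width: 0.0331
```

```bash
python3 go.py 0.543 0.159 0.18 -5;python3 look.py j
```

```text
t 25.65 pos [ 0.528  -0.2949  0.1782] jaw 15.0 q6 -0.89 w 33.1 F [ 0.1 -0.  -1.9]
  -> (0.543, 0.159, 0.18, -5.0) d [17.38  5.29 -0.09] spin 20.0 rows>= 8
scene pan 377 [405. 134.] 73 top 0.11 xy [0.553 0.256]  
top tt 71 [353. 195.] 18 top 0.06 xy [ 0.553 -0.214]  
top pan 166 [168. 197.] 15 top 0.11 xy [0.554 0.303]  
top pan 122 [185. 199.] 71 top 0.11 xy [0.547 0.254]  
top pan 132 [203. 200.] 142 top 0.11 xy [0.545 0.206]
```

Emit:
jog_arm([
  [[2.1,0.6,0],7],
  [[4.2,1.3,0],14],
  [[6.4,1.9,0],20],
  [[8.6,2.6,0],20],
  [[10.8,3.3,0],20],
  [[13,4,0],20],
  [[15.2,4.6,0],20],
  [[17.3,5.25,0],20],
  [[17.3,5.25,0],20],
  [[17.3,5.25,1.5],20],
  [[17.3,5.25,2.5],20],
  [[17.3,5.25,2.5],20],
])

```text
time: 27.25
position: [0.5392, 0.1558, 0.1103]
tool_rot: [-0.002, 0.737, 0.675, -0.004]
force: [-0.1, -0.5, -0.5]
grip_width: 0.0329
```

```bash
python3 look.py g|grep pan; python3 go.py 0.543 0.159 0.0865 -5
```

```text
scene pan 366 [406. 134.] 73 top 0.11 xy [0.562 0.233]  
scene pan 110 [380. 137.] 173 top 0.138 xy [0.543 0.152]  
top pan 56 [223. 202.] 175 top 0.138 xy [0.539 0.144]  
t 27.35 pos [0.542  0.1564 0.1144] jaw -5.0 q6 0.24 w 32.9 F [ 0.3 -0.2  0.5]
  -> (0.543, 0.159, 0.0865, -5.0) d [0.11 0.03 1.12] spin -0.0 rows>= 1
```

Emit:
jog_arm([
  [[0.05,0,0.7],0],
  [[0.05,0,1.05],0],
  [[0.05,0,1.05],0],
  [[0.05,0,1.05],0],
  [[0.05,0,1.05],0],
])

```text
time: 27.98
position: [0.5429, 0.1584, 0.0894]
tool_rot: [0.0, 0.737, 0.676, 0.0]
force: [1.1, -0.5, -1.5]
grip_width: 0.0328
```

Emit:
jog_arm([
  [[0,0,0],0],
  [[0,0,0],0],
  [[0,0,0],0],
  [[0,0,-1.5],0],
  [[0,0,-4],0],
  [[0,0,-4.5],0],
], grip=60)

```text
time: 28.72
position: [0.5453, 0.1588, 0.2074]
tool_rot: [0.003, 0.737, 0.676, 0.004]
force: [0.4, 0.4, -0.4]
grip_width: 0.0596
```

```bash
python3 look.py k; python3 go.py 0.444 0.242 0.15 -5
python3 - <<'E'
from h import *
r=manip.regions_of('scene','pan_handle'); print([(round(o['p'],2),np.round(o['bbox'])) for o in r][:3])
c='scene';im,d=snap(c); v,u=np.mgrid[0:400,0:640]; P,z=world(c,d,u.ravel(),v.ravel())
for lim in (60,45):
    g=(P[:,0]>.40)&(P[:,0]<.48)&(P[:,1]>.13)&(P[:,1]<.36)&(abs(P[:,2]-.094)<.012)&(im.reshape(-1,3).max(1)<lim)
    H=P[g]; print(g.sum(),H.mean(0).round(4),H.min(0).round(3),H.max(0).round(3))
E
```

```text
scene pan 467 [401. 136.] 75 top 0.11 xy [0.555 0.228]  
top tt 73 [353. 194.] 18 top 0.058 xy [ 0.555 -0.214]  
top pan 142 [221. 201.] 175 top 0.11 xy [0.541 0.157]  
t 28.82 pos [0.5438 0.1585 0.2039] jaw -5.0 q6 0.24 w 60.0 F [-0.3  0.5 -0.5]
  -> (0.444, 0.242, 0.15, -5.0) d [ 2.98 -4.27  2.14] spin 0.0 rows>= 3
[(0.98, array([406., 142.,  97.,  60.]))]
32 [0.4487 0.2389 0.0956] [0.442 0.185 0.089] [0.454 0.284 0.1  ]
6 [0.4492 0.2347 0.0966] [0.444 0.185 0.094] [0.453 0.284 0.1  ]
```

View pics/kscene.png

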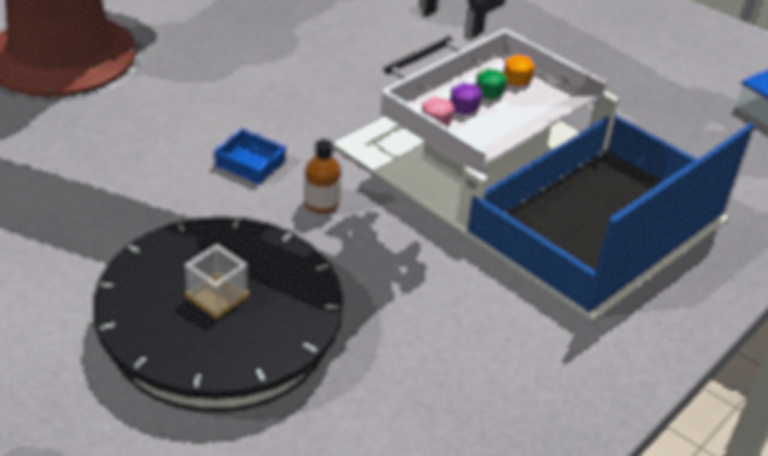

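View pics/ktop.png

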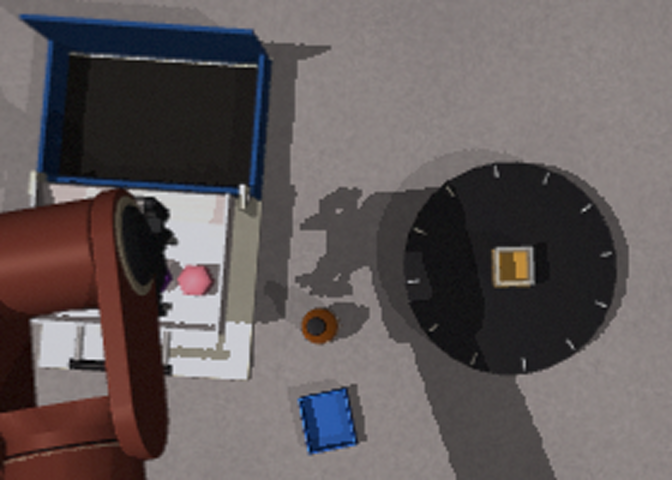

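All four crystals stand in the pan, in a row at crop (437–520, 70–108). The cell sits alone on the platter at crop (217,280). Next is the handle.

Emit:
jog_arm([
  [[1.5,-2,0],0],
  [[3,-4.2,0],0],
  [[3,-4.2,0],0],
  [[3,-4.2,1.5],0],
  [[3,-4.2,2.5],0],
  [[3,-4.2,2.5],0],
  [[3,-4.2,2.5],0],
], grip=45)

```text
time: 29.8
position: [0.4447, 0.2419, 0.1388]
tool_rot: [-0.0, 0.737, 0.676, -0.0]
force: [0.6, 0.0, -0.4]
grip_width: 0.0449
```

```bash
python3 go.py 0.4445 0.242 0.08 -5
python3 - <<'E'
from h import *
im,d=snap('scene');cv2.imwrite('pics/l.png',cv2.resize(im[80:240,310:520,::-1],None,fx=3.5,fy=3.5,interpolation=cv2.INTER_CUBIC))
print(proj('scene',[[.4445,.242,.092],[.4395,.184,.092],[.449,.300,.092]]))
E
```

```text
t 29.8 pos [0.4447 0.2419 0.1388] jaw -5.0 q6 0.44 w 44.9 F [ 0.6  0.  -0.4]
  -> (0.4445, 0.242, 0.08, -5.0) d [ 0.01 -0.01  2.35] spin -0.0 rows>= 1
[[373.11158801 123.08467373]
 [359.56837239 129.6319592 ]
 [385.98729314 116.74110824]]
```

View pics/l.png

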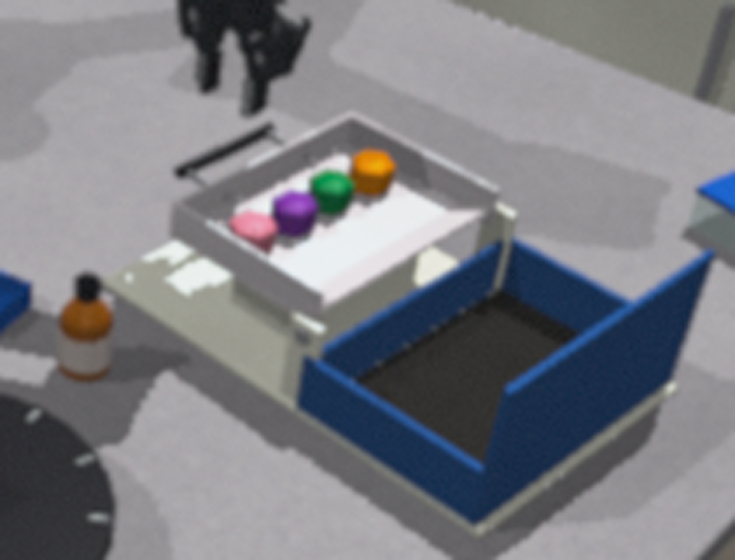

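The predicted handle line agrees with the picture: its ends show at about (361,129) and (387,117). I'll lower and grip.

Emit:
jog_arm([
  [[0,0,1.2],0],
  [[0,0,2.2],0],
  [[0,0,2.35],0],
  [[0,0,2.35],0],
])

```text
time: 30.35
position: [0.4452, 0.2424, 0.0813]
tool_rot: [0.0, 0.737, 0.676, 0.001]
force: [0.4, 0.7, 0.3]
grip_width: 0.0449
```

Emit:
jog_arm([
  [[0,0,0],0],
  [[0,0,0],0],
  [[0,0,0],0],
  [[0,0,0],0],
  [[0,0,0],0],
], grip=5)

```text
time: 30.98
position: [0.4442, 0.2426, 0.0816]
tool_rot: [-0.001, 0.737, 0.676, -0.0]
force: [-4.4, 0.1, 6.2]
grip_width: 0.0094
```

```bash
python3 go.py 0.4445 0.242 0.08 -5
python3 - <<'E'
from h import *
im,d=snap('scene');cv2.imwrite('pics/m.png',cv2.resize(im[80:240,310:520,::-1],None,fx=3.5,fy=3.5,interpolation=cv2.INTER_CUBIC))
r=.2077;p0=.082
for th in np.arange(0,1.46,.1): 
    a=th+p0; print(round(th,2), 'dy',round((-r*np.cos(a)+.207)/.025,2),'dz',round(-(r*np.sin(a)-.017)/.025,2))
E
```

```text
t 30.98 pos [0.4442 0.2426 0.0816] jaw -5.0 q6 0.44 w 9.4 F [-4.4  0.1  6.2]
  -> (0.4445, 0.242, 0.08, -5.0) d [-0.02  0.02  0.06] spin 0.0 rows>= 1
0.0 dy -0.0 dz -0.0
0.1 dy 0.11 dz -0.82
0.2 dy 0.3 dz -1.63
0.3 dy 0.57 dz -2.42
0.4 dy 0.92 dz -3.17
0.5 dy 1.34 dz -3.89
0.6 dy 1.83 dz -4.56
0.7 dy 2.39 dz -5.17
0.8 dy 3.0 dz -5.73
0.9 dy 3.67 dz -6.23
1.0 dy 4.38 dz -6.66
1.1 dy 5.13 dz -7.01
1.2 dy 5.91 dz -7.28
1.3 dy 6.72 dz -7.48
1.4 dy 7.54 dz -7.6
```

View pics/m.png

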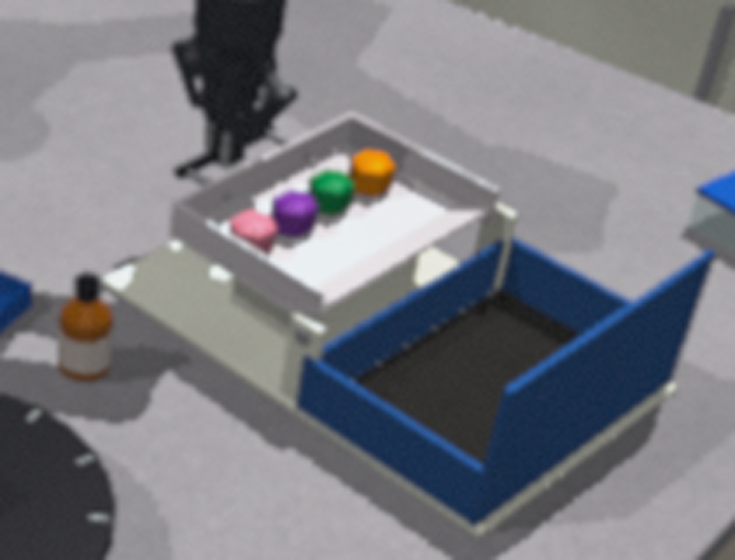

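The fingers are closed on the bar (stopped at 9.4 mm) and the crystals are still in place. I'll start tipping along the arc.

Emit:
jog_arm([
  [[0,0.05,-0.4],0],
  [[0,0.1,-0.8],0],
  [[0,0.2,-1.2],0],
  [[0,0.3,-1.6],0],
  [[0,0.4,-2.0],0],
  [[0,0.57,-2.4],0],
  [[0,0.73,-2.8],0],
  [[0,0.92,-3.17],0],
  [[0,0.92,-3.17],0],
])

```text
time: 32.15
position: [0.4659, 0.2408, 0.1607]
tool_rot: [-0.002, 0.737, 0.676, -0.001]
force: [-9.6, 5.0, 1.3]
grip_width: 0.0089
```

```bash
python3 go.py 0.4445 0.242 0.08 -5
python3 - <<'E'
from h import *
im,d=snap('scene');cv2.imwrite('pics/n.png',cv2.resize(im[60:240,310:520,::-1],None,fx=3.3,fy=3.3,interpolation=cv2.INTER_CUBIC))
E
```

```text
t 32.15 pos [0.4659 0.2408 0.1607] jaw -5.0 q6 0.42 w 8.9 F [-9.6  5.   1.3]
  -> (0.4445, 0.242, 0.08, -5.0) d [-0.03 -0.84  3.23] spin 0.0 rows>= 2
```

View pics/n.png

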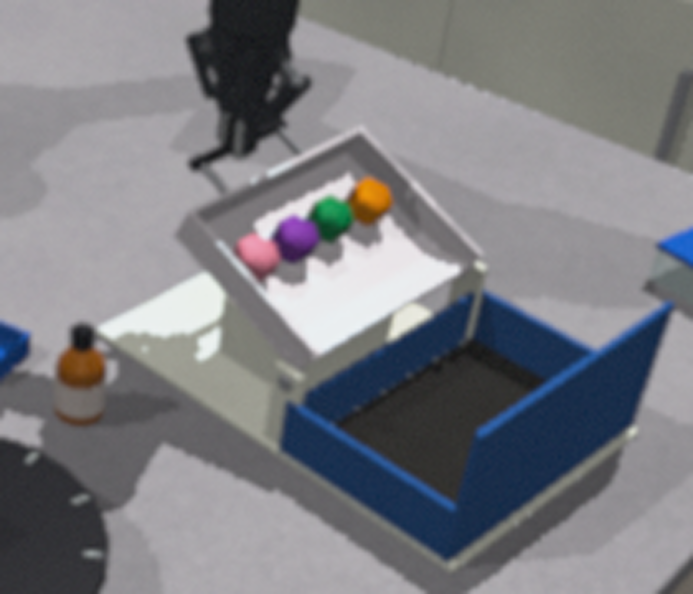

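The pan is lifting with the grip and the crystals haven't slid yet. Continuing.

Emit:
jog_arm([
  [[0,0.2,-0.37],0],
  [[0,0.42,-0.72],0],
  [[0,0.66,-1.06],0],
  [[0,0.91,-1.39],0],
  [[0,1.18,-1.7],0],
  [[0,1.47,-2.0],0],
  [[0,1.77,-2.29],0],
  [[0,2.08,-2.56],0],
  [[0,2.41,-2.82],0],
  [[0,2.75,-3.06],0],
  [[0,3.1,-3.28],0],
  [[0,3.46,-3.49],0],
])

```text
time: 33.7
position: [0.5533, 0.2336, 0.2523]
tool_rot: [-0.0, 0.737, 0.676, 0.001]
force: [-9.1, 3.3, 11.1]
grip_width: 0.0098
```

```bash
python3 go.py 0.4445 0.242 0.08 -5
python3 - <<'E'
from h import *
im,d=snap('scene');cv2.imwrite('pics/o.png',cv2.resize(im[60:240,310:520,::-1],None,fx=3.3,fy=3.3,interpolation=cv2.INTER_CUBIC))
E
```

```text
t 33.7 pos [0.5533 0.2336 0.2523] jaw -4.9 q6 0.36 w 9.8 F [-9.1  3.3 11.1]
  -> (0.4445, 0.242, 0.08, -5.0) d [-0.05 -4.37  6.89] spin 0.1 rows>= 4
```

View pics/o.png

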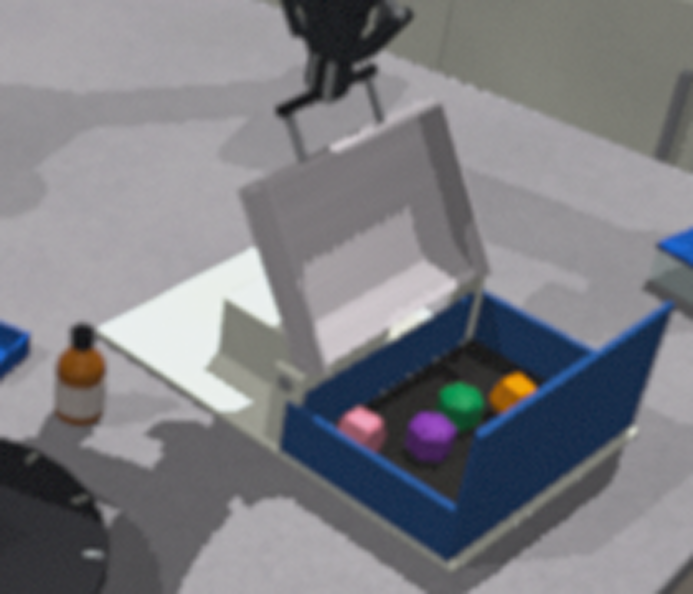

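All four crystals have slid into the hopper (crop about (360,430), (430,437), (460,405), (515,393)). I'll continue past 60° and hold.

Emit:
jog_arm([
  [[0,0.37,-0.18],0],
  [[0,0.75,-0.35],0],
  [[0,1.14,-0.49],0],
  [[0,1.53,-0.62],0],
  [[0,1.93,-0.73],0],
  [[0,2.34,-0.82],0],
  [[0,2.34,-0.82],0],
  [[0,2.34,-0.82],0],
  [[0,2.34,-0.82],0],
])

```text
time: 34.88
position: [0.613, 0.2286, 0.2711]
tool_rot: [0.001, 0.737, 0.676, 0.003]
force: [-1.0, 4.9, 5.3]
grip_width: 0.0096
```

```bash
python3 go.py 0.4445 0.242 0.08 -5
python3 - <<'E'
from h import *
im,d=snap('scene');cv2.imwrite('pics/p.png',cv2.resize(im[60:240,310:520,::-1],None,fx=3.3,fy=3.3,interpolation=cv2.INTER_CUBIC))
v,u=np.mgrid[0:400,0:640]; P,z=world('scene',d,u.ravel(),v.ravel())
# pan inner face fit
g=(P[:,0]>.5)&(P[:,0]<.70)&(P[:,1]>.16)&(P[:,1]<.30)&(P[:,2]>.12)&(P[:,2]<.22)&(im.reshape(-1,3).min(1)>90)
Q=P[g]; c=Q.mean(0); U,S,V=np.linalg.svd(Q-c,full_matrices=False); n=V[2]; n=n*np.sign(n[2]); print(g.sum(),c,n,S,'tilt',np.arccos(abs(n[2])))
E
```

```text
t 34.88 pos [0.613  0.2286 0.2711] jaw -4.9 q6 0.33 w 9.6 F [-1.   4.9  5.3]
  -> (0.4445, 0.242, 0.08, -5.0) d [-0.07 -6.8   7.61] spin 0.1 rows>= 5
1069 [0.62985797 0.22790562 0.16718243] [ 0.96367984 -0.08441682  0.25336724] [1.32707256 0.88798788 0.05352281] tilt 1.3146368289838182
```

View pics/p.png

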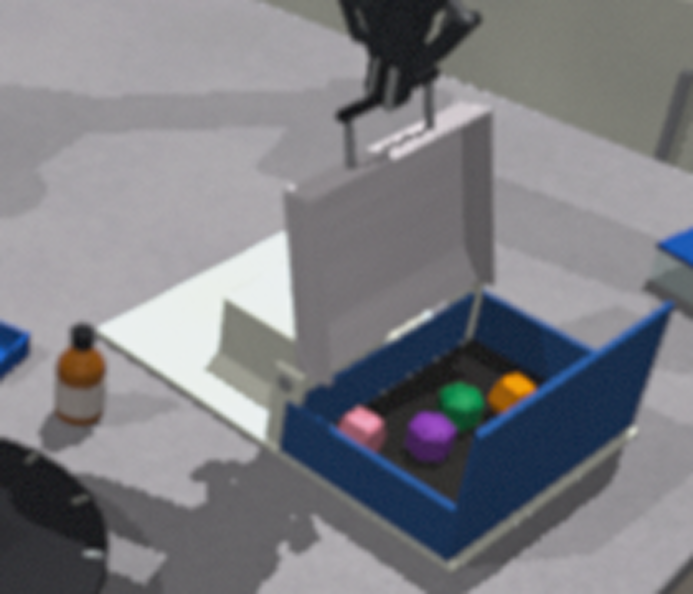

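The floor-plane fit gives the pan at 1.31 rad, and the crystals lie in the hopper. Now I'll swing it back down along the arc.

Emit:
jog_arm([
  [[0,-0.4,0.1],0],
  [[0,-0.81,0.2],0],
  [[0,-1.2,0.34],0],
  [[0,-1.59,0.47],0],
  [[0,-1.97,0.65],0],
  [[0,-2.34,0.82],0],
  [[0,-2.7,1.04],0],
  [[0,-3.05,1.25],0],
  [[0,-3.4,1.5],0],
  [[0,-3.72,1.75],0],
  [[0,-4.03,2.03],0],
  [[0,-4.33,2.31],0],
])

```text
time: 36.42
position: [0.5031, 0.2374, 0.2094]
tool_rot: [-0.0, 0.737, 0.676, 0.0]
force: [-0.6, 15.3, -0.1]
grip_width: 0.0097
```

Emit:
jog_arm([
  [[0,-0.28,0.3],0],
  [[0,-0.56,0.61],0],
  [[0,-0.81,0.95],0],
  [[0,-1.05,1.28],0],
  [[0,-1.27,1.64],0],
  [[0,-1.47,2.0],0],
  [[0,-1.65,2.37],0],
  [[0,-1.82,2.75],0],
  [[0,-1.96,3.15],0],
  [[0,-2.09,3.54],0],
  [[0,-2.2,3.95],0],
  [[0,-2.28,4.35],0],
])

```text
time: 37.92
position: [0.4467, 0.2408, 0.0995]
tool_rot: [0.001, 0.737, 0.676, -0.001]
force: [0.9, 0.6, -0.5]
grip_width: 0.0095
```

```bash
python3 go.py 0.4442 0.2424 0.081 -5
python3 - <<'E'
from h import *
im,d=snap('scene');cv2.imwrite('pics/q.png',cv2.resize(im[60:240,310:520,::-1],None,fx=3.3,fy=3.3,interpolation=cv2.INTER_CUBIC))
E
```

```text
t 37.92 pos [0.4467 0.2408 0.0995] jaw -5.0 q6 0.44 w 9.5 F [ 0.9  0.6 -0.5]
  -> (0.4442, 0.2424, 0.081, -5.0) d [ 0.06 -0.1   0.74] spin 0.0 rows>= 1
```

View pics/q.png

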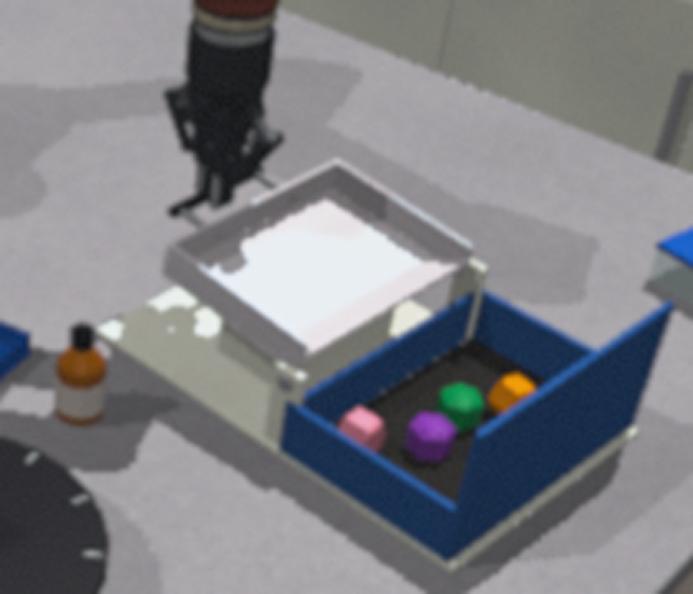

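Emit:
jog_arm([
  [[0.03,-0.05,0.3],0],
  [[0.03,-0.08,0.6],0],
  [[0.03,-0.08,0.6],0],
  [[0.03,-0.08,0.6],0],
])

```text
time: 38.48
position: [0.4448, 0.2426, 0.0855]
tool_rot: [-0.0, 0.737, 0.676, -0.001]
force: [-3.2, -3.2, -1.2]
grip_width: 0.0092
```

```bash
python3 go.py 0.4442 0.2424 0.081 -5
```

```text
t 38.48 pos [0.4448 0.2426 0.0855] jaw -4.9 q6 0.44 w 9.2 F [-3.2 -3.2 -1.2]
  -> (0.4442, 0.2424, 0.081, -5.0) d [-0.01 -0.02  0.18] spin 0.1 rows>= 1
```

Emit:
jog_arm([
  [[0,0,0.15],0],
  [[0,0,0.15],0],
  [[0,0,0.15],0],
])

```text
time: 38.85
position: [0.4444, 0.2426, 0.0817]
tool_rot: [-0.0, 0.737, 0.676, -0.001]
force: [-4.6, -3.1, -0.4]
grip_width: 0.0095
```

Emit:
jog_arm([
  [[0,0,0],0],
  [[0,0,0],0],
  [[0,0,0],0],
  [[0,0,0],0],
  [[0,0,-1],0],
  [[0,0,-3],0],
  [[0,0,-5],0],
  [[0,0,-6],0],
  [[0,0,-6],0],
], grip=42)

```text
time: 39.98
position: [0.4466, 0.2434, 0.2347]
tool_rot: [0.001, 0.737, 0.676, 0.003]
force: [-0.1, -0.4, -0.1]
grip_width: 0.0419
```

```bash
cat > fin.py <<'E'
from h import *
import sys
n=sys.argv[1]
s=manip.observe();print(s['time'],s['position'],s['force'].round(1))
ex=np.array([.9965,-.083]);ey=np.array([.083,.9965]);hinge=np.array([.651,.2255])
for c in ['scene','top']:
    im,d=snap(c)
    cv2.imwrite(f'pics/{n}{c}.png',cv2.resize(im[60:290,200:520,::-1] if c=='scene' else im[85:285,140:420,::-1],None,fx=2.4,fy=2.4,interpolation=cv2.INTER_CUBIC))
    v,u=np.mgrid[0:400,0:640]; P,z=world(c,d,u.ravel(),v.ravel())
    hf=hinge+ex*(.097) 
    hsv=cv2.cvtColor(im,cv2.COLOR_RGB2HSV)
    for b in blobs(c,im,d,.012,.12,(.64,.86,.08,.36)):
        if 95<b['hue']<128 and b['n']>150: continue
        r=b['xy']-hinge; print(c,b['n'],b['px'].round(),b['hue'],'top',b['top'].round(3),b['xy'].round(3),'rel hinge',round(r@ex,3),round(r@ey,3))
    q=P[:,:2]-hinge; lx=q@ex; ly=q@ey
    g=(lx>-.155)&(lx<-.04)&(abs(ly)<.095)&(abs(P[:,2]-.08)<.02); Q=P[g]; A=np.c_[q[g],np.ones(g.sum())]
    k=np.linalg.lstsq(A,Q[:,2],rcond=None)[0]; print(c,'pan floor z',np.median(Q[:,2]).round(4),'slope x,y',k[:2].round(3),g.sum())
    dark=P[(P[:,2]<.016)&(P[:,2]>.002)&(lx>.0)&(lx<.2)&(im.reshape(-1,3).max(1)<60)]
    rr=dark[:,:2]-hinge; print('dark floor lx',np.percentile(rr@ex,[2,98]).round(3),'ly',np.percentile(rr@ey,[2,98]).round(3))
    for q_ in ['cell','bottle','casebox','lamp']:
        r=manip.regions_of(c,q_)
        if r and r[0]['p']>.3:
            vv,uu=np.nonzero(r[0]['region']); W,zz=world(c,d,uu,vv); W=W[zz>0]; T=W[W[:,2]>np.percentile(W[:,2],90)-.006]; print(q_,r[0]['p'],((T.max(0)+T.min(0))/2).round(3))
E
python3 fin.py r
```

```text
39.975 [0.44659504 0.24342051 0.2346938 ] [-0.1 -0.4 -0.1]
scene 110 [464. 178.] 17 top 0.044 [0.76  0.278] rel hinge 0.104 0.062
scene 325 [444. 187.] 138 top 0.039 [0.734 0.214] rel hinge 0.084 -0.004
scene pan floor z 0.0802 slope x,y [0.001 0.003] 1208
dark floor lx [0.015 0.131] ly [-0.527  0.125]
cell 0.88 [ 0.555 -0.213  0.093]
bottle 0.73 [0.489 0.018 0.084]
casebox 0.77 [0.371 0.015 0.023]
lamp 0.82 [ 0.496 -0.613  0.181]
top 136 [159. 128.] 108 top 0.062 [0.756 0.346] rel hinge 0.095 0.129
top 131 [186. 130.] 16 top 0.042 [0.758 0.279] rel hinge 0.102 0.062
top 116 [216. 138.] 142 top 0.039 [0.734 0.188] rel hinge 0.086 -0.031
top 115 [199. 140.] 71 top 0.039 [0.728 0.239] rel hinge 0.076 0.02
top 133 [231. 152.] 175 top 0.042 [0.691 0.146] rel hinge 0.046 -0.076
top pan floor z 0.0787 slope x,y [-0.001 -0.001] 2728
dark floor lx [0.02  0.169] ly [-0.108  0.126]
cell 0.67 [ 0.553 -0.212  0.093]
bottle 0.76 [0.486 0.02  0.09 ]
casebox 0.55 [0.369 0.015 0.024]
lamp 0.86 [ 0.489 -0.611  0.182]
```

View pics/rscene.png

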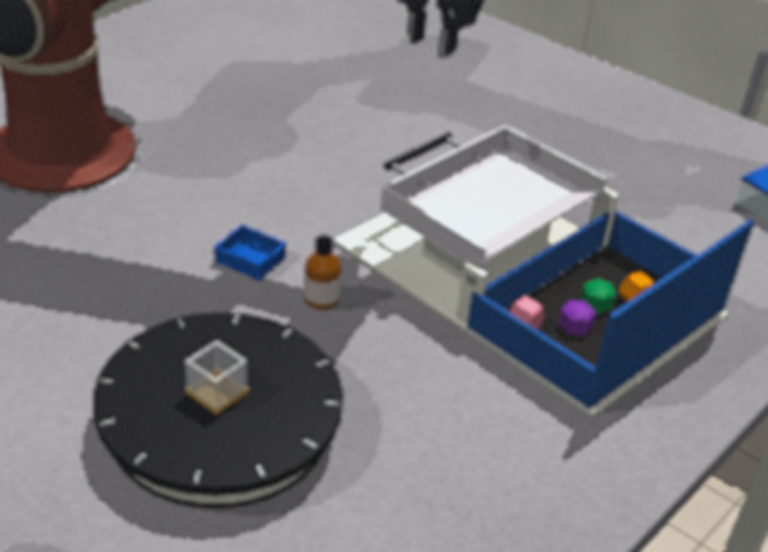

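View pics/rtop.png

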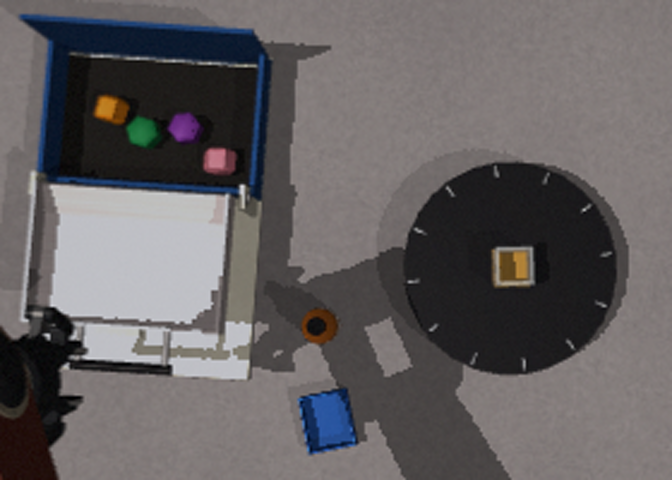

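All four crystals lie on the hopper floor, the pan is empty and level, the cell is in place, and the gripper is clear of everything. Handing in.

```bash
python3 -c "
from station import manip
print(manip.hand_in())"
```

```text
the job is handed in; nothing more can be done
None
```

I moved the four crystals that were there (amber, green, violet and pink) off the turntable into the pan one at a time. I then tipped the pan by its handle to about 1.31 rad, lowered it, let go, and handed the job in at about 40 s. No crystal missed the hopper, so there was no second tip. No verdict is reported at hand-in.

**Last checks before handing in:**
- **Crystals:** all four lie on the hopper floor well inside the walls, with their tops about 39–44 mm above the bench. They looked the same in every picture from the moment they landed.
- **Pan:** empty and level, with a floor slope under 0.003 rad and its height measured at 79–80 mm.
- **Cell:** upright on the platter and within about 3 mm of its centre.
- **Bottle, blue box and lamp:** the bottle and box match their starting measurements to within about 3 mm. The lamp does too from the scene camera; the top camera gave no starting figure for it and now reads a few mm differently.
- **Gripper:** about 14 cm above the handle, touching nothing.

**Checks that disagreed:** the scene camera merged green, violet and pink into one blob in the hopper. I therefore relied on the top camera, which showed all four separately, and both pictures confirmed it. The top camera's extra blue reading near the hopper edge is the hopper wall.

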